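Change the drive wheels on a mower run-in stand

TASK

First stop the run-in stand for mower drives: push the red roller lever of its limit switch sideways, either way, well over until it trips, hold it there for about a second and let it spring back. Then take off every worn grey-hubbed wheel and lay it in the grey crate, and fit every yellow-hubbed new wheel on a shaft of its own, any shaft, turning it as you press until its slots find the splines and it drops fully home on the shoulder. When all wheels are in place, trip the switch once more in the same way to start the run. Leave the other things on the bench where they are.

Things in the scene. Friction and masses are not known exactly. Their poses are not given: they have to be found in the camera images.
- new0: new drive wheel, yellow hub, 300 g, lying flat: knobbly black tyre 98 mm wide, 34 mm thick; a square hub 36 x 36 mm stands up to 68 mm above the underside, cut right through by a cross of two slots 10.4 mm wide along its faces' normals, open at its sides and top (the bore). Grip two facing hub sides above the tyre. Origin: centre of the underside; z up the bore; x, y square to the hub faces
- new1: another new wheel, yellow hub, same make and frame as new0 (two or three of the three new wheels are present)
- new2: another new wheel, yellow hub, same make and frame as new0 (two or three of the three new wheels are present)
- old0: worn wheel, grey hub, 270 g, same shape and frame as new0 (one or two of the two worn wheels are present); at the start fully home on one of the shafts, lifts straight off
- old1: worn wheel, grey hub, 270 g, same shape and frame as new0 (one or two of the two worn wheels are present); at the start fully home on one of the shafts, lifts straight off
- stand: run-in stand: fixed low black ribbed box on a white base, 385 (y) x 150 (x) mm, 45 mm high, with three fixed upright shafts 115 mm apart along its y, each on a round steel shoulder 34 mm across whose top is 50 mm above the bench; origin: centre of its underside
- seat0 (a point): first shaft place: centre of the top of its shoulder, where a wheel's underside centre rests when fully home. From here the shaft rises: a cross of steel splines, 30 mm across, 8 mm thick, to 32 mm above this point; above it a round brass pilot 13.2 mm wide to 37 mm, tapering to 4 mm wide at 45 mm
- seat1 (a point): middle shaft place, as seat0. Put over the pilot at any angle, a wheel rests on the spline tops and drops the last 32 mm only when its slots lie over the splines (play about 0.07 rad either way; fits every quarter turn)
- seat2 (a point): last shaft place, as seat0. The splines' angle differs from shaft to shaft and run to run, and is not given by these points' axes: find it by turning; shafts do not turn
- crate_floor (a point): centre of the inner floor of the grey scrap crate (fixed, open, outer 262 x 152 x 50 mm, inner 252 x 142 mm, 5 mm floor); x along its long side, y along its short side, z up; room for two wheels side by side along x
- roller (a point): centre of the red roller (28 mm across, 14 mm thick along x) atop the upright steel lever of the blue limit switch: 167 mm above the bench when upright, 85 mm above the lever's pivot. x: the pivot axis, pointing away from the robot; the lever swings along y. The blue body, 97 mm high, stands on the +x side; the space on both sides (y) is free
- roller_arm (a joint): angle of the switch's roller lever, rad: 0 upright, positive when the roller goes to the switch's -y side, negative to +y; trips beyond 0.5 rad either way, stops at 0.95; a spring (0.6 N m/rad, about 4 N at the roller to trip) brings it upright again
- spray: blue and silver spray can, 54 mm wide, 170 mm tall, a bystander to leave where it is; origin: its underside
- oil: red oil bottle, 66 mm wide, 180 mm tall, a bystander to leave where it is; origin: its underside
- grease: white grease jar, 80 mm wide, 70 mm tall, a bystander to leave where it is; origin: its underside
- red_tray: small open red tray 90 x 110 x 35 mm, a bystander to leave where it is; origin: its underside
- driver: screwdriver with orange handle, 200 mm, lying flat, a bystander to leave where it is; origin: its underside
- spanner: steel spanner, 180 mm, lying flat, a bystander to leave where it is; origin: its underside
There are look-alikes about, which are no part of the job. Leave any pink or turquoise look-alike of the new0 alone.

How it is judged:
By the outcome, as a careful person would: the job done as asked, in the order asked, and still so for the second after the job is handed in, with the robot touching nothing.
Of old0, old1 only 1 to 2 are there at a start; the rules pass over those that are not, and their reading is None.
Of new0, new1, new2 only 2 to 3 are there at a start; the rules pass over those that are not, and their reading is None.
At some moment in a run one of new0, new1, new2 may be knocked a few centimetres aside while the robot is not near it.
Once in a run the grip may slacken for a moment while it holds something.
It also fails if it takes over 210 s, if anything falls off the work surface, if the arm or the gripper's body presses on something with over 40 N, if the wrist force passes 120 N, or if a joint passes its speed limit or range.

ROBOT

A 6-joint arm with a two-finger parallel gripper is mounted at the origin on the work surface. World frame = base frame: x ahead of the robot, y to its left, z up, the work surface at z = 0. Lengths are in m, angles in rad, forces in N, time in s.
With the tool pointing down it reaches from about 0.35 to 0.8 m from the base axis. Payload 7.3 kg.
Tool frame: the origin (TCP) lies at the very end of the fingers, on their centre line; the grasp point (between the pads) lies 19 mm behind it (arm.pinch_z is the y of the grasp point in the tool frame, in m); y points along the fingers, z is the direction in which the jaws open and shut, and the axes are right-handed (so a half turn about y gives the same grasp; the last joint's range is limited). The gripper opens to 85 mm and grips with 20 to 120 N. Pads are 22 mm wide; open, the fingers measure 114 mm over their backs; the gripper's body (76 mm by 85 mm) begins 54 mm behind the grasp point. The pads swing forward as they close: fully open they stand 13 mm farther back than shut.
Start: joints at [0.988, 0.342, 1.524, -0, 1.275, -0.146], TCP at [0.222, 0.476, 0.231] pointing down, gripper open.
Joint ranges: [-2.53, 2.53], [-0.77, 2.02], [0.04, 2.7], [-1, 4.14], [0.28, 2.66], [-3.11, 3.11]. Speed limits (rad/s): [2.57, 2.57, 3.14, 3.14, 3.14, 3.14].

INTERFACE

Orientations are given as a 3x3 rotation matrix whose columns are the frame's x, y, z axes.
In Python, from station import arm gives the robot as it stands. The module is installed in compiled form; this text tells all that it offers.
- The arm moves only by the tool apply_moves, never from a script. Its arguments are lists of equal length, an entry for each row: "dp": the shift along the tool's x, y, z in m, a list of three; "twist": the turn about the tool's y in rad; "jaw": the finger opening in m, from 0 to 0.0854. In form: {"dp": [[tx, ty, tz], ...], "twist": [twist, ...], "jaw": [jaw, ...]}. A call has 1 to 20 rows; each row is the pose to reach, as a shift and turn from the pose measured when the call began, along the tool's axes at that moment; what a row does not reach only later rows make up. A row lasts 1/10 s, in which the tool goes at most 50 mm and 8.59 degrees, less where a joint would pass 70% of its speed; a pose out of reach is approached as far as the arm can. A call with a gripper value outside its range is refused whole. The fingers move at their own pace and stop on an object; "grip_force" is the grip in N (left out, the last holds). Time passes only in rows, so rows that repeat a pose let the fingers close. It gives the time, the measured TCP pose, the force and the opening at its end, in the units of the state.
- arm.observe(): the state, without advancing time (a new reading comes with each control period).
- arm.grab_frame(name): name is "side" or "top"; returns the picture (420x560x3 uint8, red, green, blue); there is no depth.
- arm.camera_params(name): a dict with "vertical_fov" (degrees; the focal length in pixels is half the picture's height over the tangent of half this angle, whatever the lens; pixels are square), "cx", "cy" (the principal point, pixels), "k1" (the pictures are not rectified: a ray, as slopes to the right and down, at radius r is drawn at 1 + k1 r^2 times it, then the intrinsics apply), "pose" (4x4, takes a point from camera to world coordinates). Camera axes: x right, y down, z forward; pixel columns grow to the right and rows downward; lengths in m; the calibration is good to about 2 mm. A picture is of the moment at which its call begins. camera_params takes no time and is no camera call.
- arm.sign_off(): hands the job in, once; it reports no verdict.
Trained networks look in the newest picture that a camera, given by its name, has taken for a name from the list of things; names that differ only in an ending like _2 or _b are one class to them, and where a whole thing is asked for, a point or a joint stands for the part that bears it (a point fixed in the world has none). Each returns a list of dicts, best first, with "confidence" (0 to 1); they miss things now and then, are a little off and sometimes report something else, mostly with a low value. They report only what shows in the picture. A call takes as long as a camera call. They do not tell look-alikes from the thing itself.
- arm.cut_out(query, camera): "mask" (420x560 bool, what is visible of it) and "rect" ([left, top, right, bottom] in pixels, round what is visible of it).
The state is a dict: "time": time; "joint_positions": joint angles; "qvel": joint speeds; "joint_torque": joint torques, N m; "tcp_pos": TCP position; "eef_rot": TCP orientation; "force": force on the tool from outside, world axes, zero at the start; "moment": the same for the moment, N m; "opening": opening from 0.0 (shut) to 1.0 (fully open).
Only numpy, scipy, OpenCV 4.12 (cv2) and the standard library are available. Lean on these libraries where they do the work, as an engineer would, in place of code of your own. Each camera call takes 0.05 s, during which the arm holds its last target.

## Working session

There is one attempt and no reset: what is moved stays moved. The work goes in short steps, Python scripts to look and compute and a tool call to move; the robot and the scene stay as the last step left them, time stands still between calls to the robot, and variables do not carry over. Pictures are saved under pics/ and viewed, and the job is handed in when it is done.

Besides the shell and the picture viewer there is one more tool, called after "Emit:" by a JSON object that holds its "method" and its "body". apply_moves: Moves the arm, as the interface text tells. Its arguments: {"type":"object","properties":{"dp":{"type":"array"},"twist":{"type":"array"},"jaw":{"type":"array"},"grip_force":{"type":"number"}},"required":["dp","twist","jaw"]}

```bash
mkdir -p pics; python3 - <<'E'
from station import arm
import cv2
s=arm.observe(); print({k:(v.tolist() if hasattr(v,'tolist') else v) for k,v in s.items()}, arm.pinch_z)
for n in("side","top"):
    im=arm.grab_frame(n); cv2.imwrite(f"pics/{n}0.png",im[:,:,::-1]); p=arm.camera_params(n); print(n,p)
E
```

```text
{'time': 0.0, 'joint_positions': [0.9880002317360232, 0.3427157842379161, 1.5250517584292804, -3.805120242615641e-05, 1.275384977969535, -0.14601857686698094], 'qvel': [2.791206533720492e-05, 0.001024584268920675, -0.0006379940936809202, -0.00011279012039826328, -0.0009385847484388841, -0.0007609773163325636], 'joint_torque': [-0.000658158114674734, -43.368079662323, -24.600918889045715, -0.00028019755518471356, 0.008016936772037297, -8.474623882648302e-06], 'tcp_pos': [0.22185513365661688, 0.4753636639559167, 0.23061743380126093], 'eef_rot': [[0.9061241644906575, -0.0008280951550081082, 0.4230110078762989], [-0.42301177532002493, -0.001322409235105193, 0.9061232196420175], [-0.00019096258465912207, -0.9999987827453737, -0.001548560964928352]], 'force': [-0.572514423246019, -0.8262575882171012, -0.47009237422562594], 'moment': [-0.052630124134878886, -0.01166032048857861, -0.02196357771749023], 'opening': 1.0003927565908397} -0.0187
side {'vertical_fov': 55.83023457713454, 'cx': 281.03327450352924, 'cy': 205.66436304925753, 'k1': -0.08860100670351648, 'pose': array([[ 0.88166266, -0.29035297,  0.37197594,  0.11656356],
       [-0.47128981, -0.50239694,  0.72490222, -0.76221832],
       [-0.02359794, -0.81442769, -0.57978502,  0.72736426],
       [ 0.        ,  0.        ,  0.        ,  1.        ]])}
top {'vertical_fov': 43.01310352215888, 'cx': 274.42820448753946, 'cy': 203.96623945760348, 'k1': 0.0386406966138286, 'pose': array([[-0.01137637, -0.99906639,  0.04167657,  0.43683261],
       [-0.99992096,  0.01158946,  0.00487481, -0.00699445],
       [-0.00535327, -0.04161782, -0.99911926,  1.46432404],
       [ 0.        ,  0.        ,  0.        ,  1.        ]])}
```

View pics/top0.png

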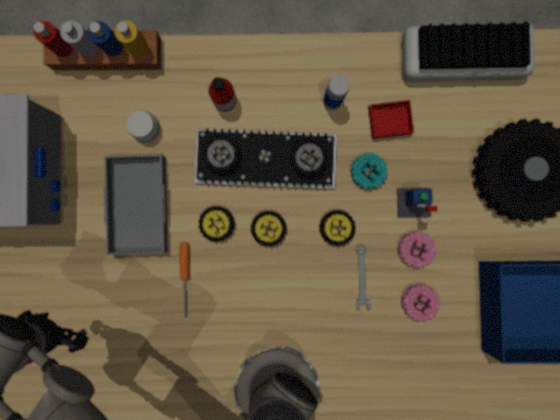

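View pics/side0.png

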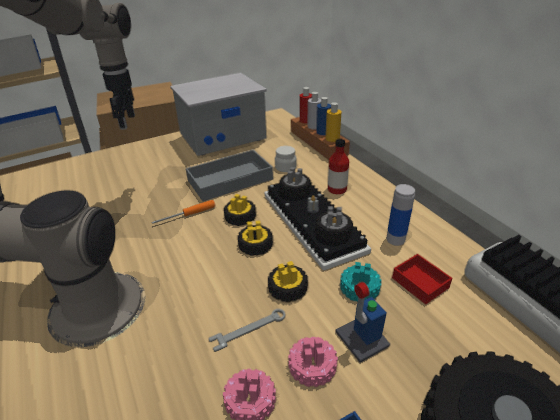

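```bash
cat > h.py <<'E'
from station import arm
import numpy as np, cv2
P={n:arm.camera_params(n) for n in("side","top")}
def proj(n,X):
    p=P[n];T=np.linalg.inv(p["pose"]);X=np.atleast_2d(X);c=X@T[:3,:3].T+T[:3,3]
    s=c[:,:2]/c[:,2:3];r2=(s**2).sum(1,keepdims=True);s=s*(1+p["k1"]*r2)
    f=210/np.tan(np.radians(p["vertical_fov"]/2));return s*f+[p["cx"],p["cy"]]
def ray(n,uv):
    p=P[n];f=210/np.tan(np.radians(p["vertical_fov"]/2));d=(np.atleast_2d(uv)-[p["cx"],p["cy"]])/f;s=d.copy()
    for _ in range(20): s=d/(1+p["k1"]*(s**2).sum(1,keepdims=True))
    v=np.c_[s,np.ones(len(s))]@p["pose"][:3,:3].T;return p["pose"][:3,3],v
def at_z(n,uv,z):
    o,v=ray(n,uv);return o+v*((z-o[2])/v[:,2:3])
E
python3 - <<'E'
from h import *
for q in ["new0","old0","roller","stand","spray","oil"]:
  for c in("top","side"):
    for d in arm.cut_out(q,c):
        m=d["mask"];ys,xs=np.nonzero(m)
        print(q,c,round(d["confidence"],2),np.round(d["rect"]),len(xs),xs.mean().round(1),ys.mean().round(1))
t=cv2.imread("pics/top0.png");s=cv2.imread("pics/side0.png")
a=cv2.resize(t[125:255,190:355],None,fx=4.8,fy=4.6,interpolation=cv2.INTER_CUBIC);cv2.imwrite("pics/tz.png",a)
a=cv2.resize(s[160:310,215:375],None,fx=4,fy=4,interpolation=cv2.INTER_CUBIC);cv2.imwrite("pics/sz.png",a)
E
```

```text
new0 top 0.93 [199. 208. 232. 240.] 969 216.2 223.0
new0 top 0.91 [316. 210. 355. 248.] 1039 337.2 226.7
new0 top 0.88 [351. 151. 386. 189.] 977 368.6 170.5
new0 top 0.84 [400. 286. 439. 323.] 1084 420.2 302.5
new0 top 0.73 [248. 210. 288. 246.] 862 268.3 227.6
new0 top 0.71 [398. 231. 439. 266.] 1030 416.7 249.1
new0 side 0.97 [227. 193. 254. 225.] 755 239.8 210.7
new0 side 0.88 [222. 365. 278. 419.] 2195 249.2 395.2
new0 side 0.82 [239. 223. 272. 255.] 926 255.3 238.9
new0 side 0.76 [271. 263. 310. 304.] 1258 287.0 282.3
new0 side 0.72 [339. 260. 384. 300.] 1099 359.7 280.7
new0 side 0.67 [286. 334. 340. 388.] 2005 312.0 361.3
old0 top 0.93 [290. 140. 327. 178.] 1084 308.0 157.1
old0 top 0.91 [200. 138. 239. 173.] 1132 221.1 154.0
old0 side 0.73 [280. 166. 310. 195.] 695 295.1 183.3
old0 side 0.62 [315. 208. 351. 243.] 1013 333.1 224.8
roller top 0.58 [194. 127. 338. 191.] 5496 265.2 159.3
roller side 0.59 [355. 282. 367. 319.] 302 360.6 297.1
stand top 0.91 [193. 130. 336. 187.] 5416 265.5 159.1
stand side 0.61 [268. 181. 371. 269.] 3422 315.9 228.3
spray top 0.77 [324.  74. 349. 110.] 659 335.5 91.6
spray top 0.55 [366. 101. 412. 139.] 1444 389.7 118.8
spray side 0.97 [386. 186. 414. 245.] 1074 400.3 213.6
oil top 0.67 [207.  80. 236. 110.] 738 222.1 93.6
oil side 0.6 [328. 141. 348. 194.] 929 337.6 169.0
```

View pics/tz.png

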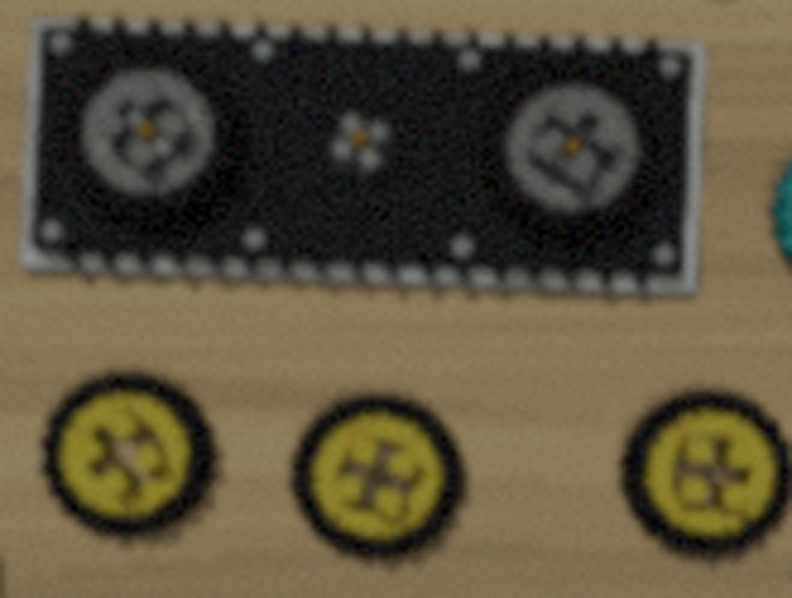

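View pics/sz.png

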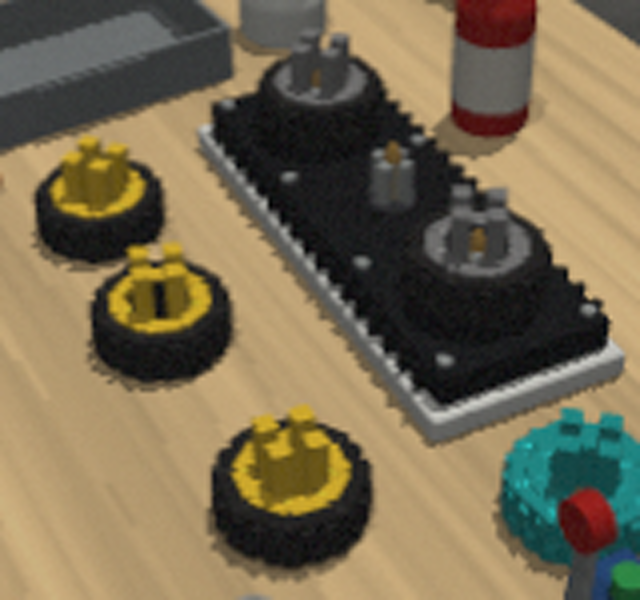

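```bash
cat > fit.py <<'E'
from h import *
from scipy.ndimage import map_coordinates
from scipy.optimize import minimize
g=np.arange(-5,5.1,2)/1000
gx,gy=np.meshgrid(g,g);sq=np.c_[gx.ravel(),gy.ravel()]
posts=np.vstack([sq+[a*.0116,b*.0116] for a in(-1,1) for b in(-1,1)])
t=np.arange(-3,3.1,1.5)/1000;L=np.arange(-.018,.0181,.0015)
A,B=np.meshgrid(L,t);slot=np.vstack([np.c_[A.ravel(),B.ravel()],np.c_[B.ravel(),A.ravel()]])
slot=slot[np.hypot(*slot.T)>.008]
def R(y):return np.array([[np.cos(y),-np.sin(y)],[np.sin(y),np.cos(y)]])
def smp(im,n,X):
    uv=proj(n,X);return map_coordinates(im,[uv[:,1],uv[:,0]],order=1,mode="nearest")
def fit(im,x0,y0,zb,ch=None):
    G=im.astype(float).max(2)
    def sc(p):
        Q=R(p[2]).T
        a=np.c_[posts@Q+p[:2],np.full(len(posts),zb+.068)];b=np.c_[slot@Q+p[:2],np.full(len(slot),zb+.06)]
        return -(smp(G,"top",a).mean()-smp(G,"top",b).mean())+ (np.hypot(p[0]-x0,p[1]-y0)/.006)**2*4
    best=None
    for yaw in np.arange(-.78,.78,.06):
        for dx in(-.003,0,.003):
            for dy in(-.003,0,.003):
                s=sc([x0+dx,y0+dy,yaw])
                if best is None or s<best[0]: best=(s,[x0+dx,y0+dy,yaw])
    r=minimize(sc,best[1],method="Nelder-Mead",options=dict(initial_simplex=np.array(best[1])+np.array([[0,0,0],[.002,0,0],[0,.002,0],[0,0,.08]])))
    return r.x,-r.fun
def draw(img,n,p,zb,s,off):
    for a in(-1,1):
        for b in(-1,1):
            c=np.array([[5.2,5.2],[18,5.2],[18,18],[5.2,18]])/1000*[a,b]
            X=np.c_[c@R(p[2]).T+p[:2],np.full(4,zb+.068)]
            uv=((proj(n,X)-off+.5)*s).astype(np.int32);cv2.polylines(img,[uv],True,(0,0,255),1)
    th=np.linspace(0,6.28,40);X=np.c_[p[0]+.049*np.cos(th),p[1]+.049*np.sin(th),np.full(40,zb+.034)]
    cv2.polylines(img,[((proj(n,X)-off+.5)*s).astype(np.int32)],True,(255,0,255),1)
E
python3 - <<'E'
from fit import *
T=cv2.imread("pics/top0.png");S=cv2.imread("pics/side0.png")
W={"nA":(216.2,223,0),"nB":(268.3,227.6,0),"nC":(337.2,226.7,0),"oL":(221.1,154.5,.05),"oR":(308.8,157.1,.05)}
a=cv2.resize(T[125:255,190:355],None,fx=4.8,fy=4.8,interpolation=cv2.INTER_CUBIC)
b=cv2.resize(S[160:310,215:375],None,fx=4,fy=4,interpolation=cv2.INTER_CUBIC)
for k,(u,v,zb) in W.items():
    c=at_z("top",[u,v],zb+.028)[0]
    cs=None
    p,s=fit(T,c[0],c[1],zb);print(k,c.round(4),p.round(4),round(s,1))
    draw(a,"top",p,zb,4.8,[190,125]);draw(b,"side",p,zb,4,[215,160])
cv2.imwrite("pics/tz1.png",a);cv2.imwrite("pics/sz1.png",b)
E
```

```text
nA [0.4473 0.1574 0.028 ] [0.4465 0.1594 0.6087] 42.7
nB [0.4333 0.0172 0.028 ] [ 0.4326  0.0181 -0.3531] 41.5
nC [ 0.4336 -0.1681  0.028 ] [ 0.4324 -0.1691 -0.1296] 45.6
oL [0.6256 0.1376 0.078 ] [0.6288 0.1396 0.7547] 21.9
oR [ 0.6161 -0.0914  0.078 ] [ 0.6173 -0.0916 -0.6135] 28.6
```

View pics/tz1.png

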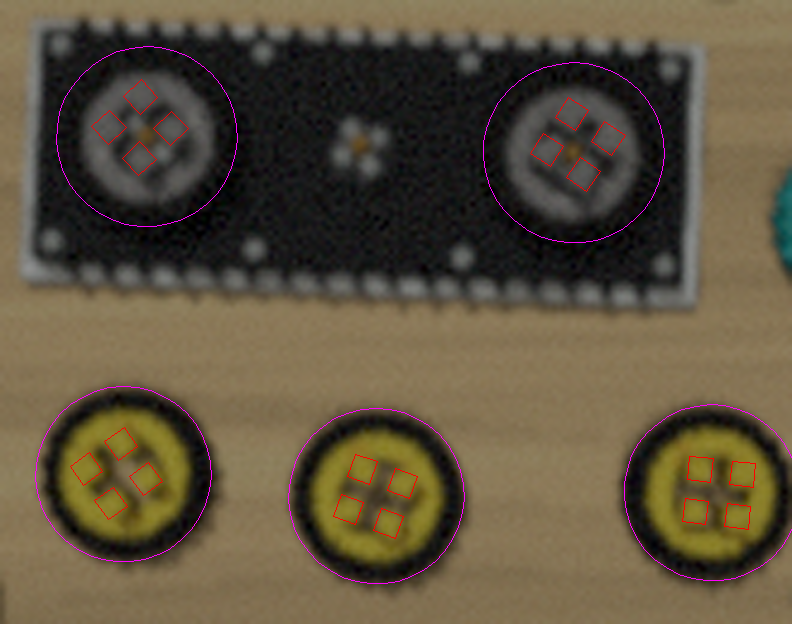

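View pics/sz1.png

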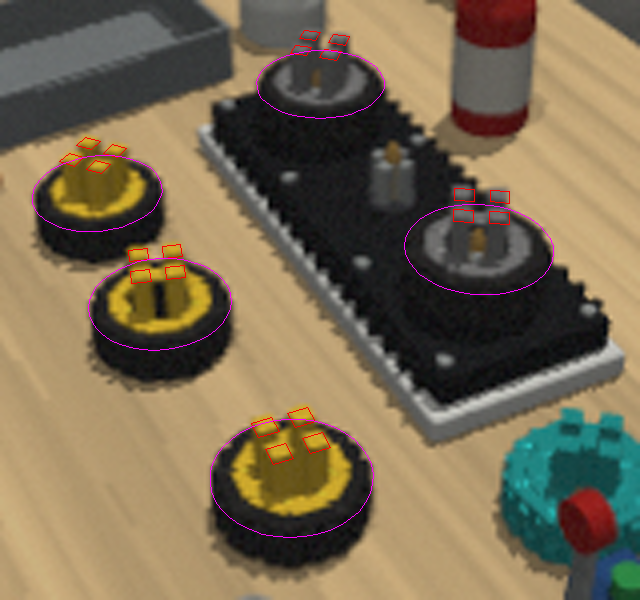

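```bash
cat >> h.py <<'E'
def tri(uvt,uvs):
    from scipy.optimize import least_squares
    f=lambda X:np.r_[(proj("top",X)[0]-uvt),(proj("side",X)[0]-uvs)]
    r=least_squares(f,[.5,0,.1]);return r.x,np.abs(r.fun).max()
E
python3 - <<'E'
from h import *
T=cv2.imread("pics/top0.png");S=cv2.imread("pics/side0.png")
def blobs(im,lo,hi,name,amin=2):
    m=cv2.inRange(cv2.cvtColor(im,cv2.COLOR_BGR2HSV),lo,hi);n,l,st,ce=cv2.connectedComponentsWithStats(m)
    for i in range(1,n):
        if st[i,4]>=amin: print(name,st[i].tolist(),ce[i].round(1))
blobs(T[195:225,395:450],(0,120,50),(8,255,255),"rT");blobs(T[195:225,395:450],(172,120,50),(180,255,255),"rT2")
blobs(S[275:310,340:385],(0,150,50),(8,255,255),"rS")
blobs(S[275:310,340:385],(172,150,50),(180,255,255),"rS2")
blobs(T[135:175,200:330],(8,80,40),(25,255,255),"bT",1);blobs(S[165:250,270:360],(8,80,40),(25,255,255),"bS",1)
a=cv2.resize(T[145:265,95:175],None,fx=5,fy=5,interpolation=cv2.INTER_CUBIC)
b=cv2.resize(T[180:224,390:446],None,fx=7,fy=7,interpolation=cv2.INTER_CUBIC);c=np.zeros((600,800,3),np.uint8);c[:,:400]=a;c[:308,405:797]=b
b=cv2.resize(S[275:360,330:390],None,fx=3.3,fy=3.3);c[315:315+b.shape[0],405:405+b.shape[1]]=b
cv2.imwrite("pics/cz.png",c)
E
```

```text
rT [31, 10, 11, 7, 45] [36.3 13.1]
rT [30, 15, 2, 1, 2] [30.5 15. ]
rT2 [31, 12, 3, 5, 8] [32.  14.4]
rT2 [34, 12, 2, 2, 2] [34.5 12.5]
rS [15, 7, 14, 16, 139] [21.8 14.6]
rS2 [15, 10, 3, 2, 3] [16.  10.3]
rS2 [16, 13, 6, 4, 11] [18.1 14.7]
rS2 [21, 18, 1, 2, 2] [21.  18.5]
rS2 [18, 20, 3, 3, 4] [19.  21.2]
rS2 [22, 21, 2, 1, 2] [22.5 21. ]
bT [19, 16, 4, 4, 13] [20.4 17.8]
bT [63, 18, 4, 5, 13] [64.6 19.9]
bT [107, 19, 5, 5, 16] [108.9  21.1]
bS [0, 0, 17, 20, 151] [ 6.6 11. ]
bS [25, 0, 65, 66, 1611] [67.3 24.2]
bS [23, 13, 2, 4, 7] [23.6 14.3]
bS [41, 30, 4, 6, 22] [42.6 32.5]
bS [0, 40, 36, 45, 791] [12.1 69. ]
bS [62, 52, 5, 6, 25] [63.9 54.7]
```

View pics/cz.png

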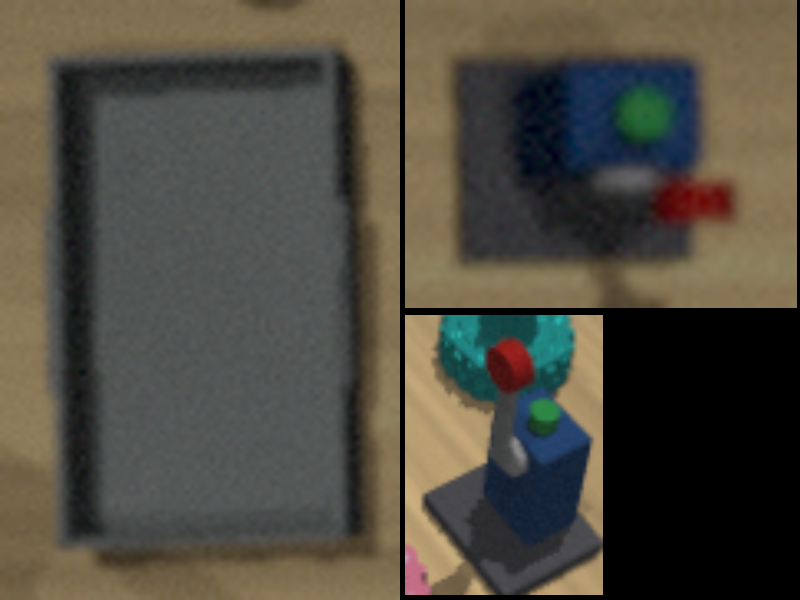

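```bash
python3 - <<'E'
from h import *
print("roller",tri([395+35.5,195+13.3],[340+21.6,275+14.6]))
for t,s in (((220.4,152.8),(293.6,179.3)),((264.6,154.9),(312.6,197.5)),((308.9,156.1),(333.9,219.7))):
    x,e=tri(t,s);print("pilot",x.round(4),round(e,2),at_z("top",t,.09).round(4),at_z("side",s,.09).round(4))
c=np.array([[50,58],[340,48],[357,540],[65,545]])/5+[95,145]-.4
X=at_z("top",c,.05);print(X.round(3),X.mean(0).round(4));
d=(X[0]-X[3]+X[1]-X[2])/2;print("yaw",np.arctan2(d[1],d[0]),np.linalg.norm(d))
s=arm.observe();print(s["tcp_pos"],s["eef_rot"])
E
```

```text
roller (array([ 0.47685309, -0.37865605,  0.16948795]), np.float64(0.3664566113017145))
pilot [0.6273 0.139  0.0888] 0.69 [[0.6285 0.1382 0.09  ]] [[0.6243 0.138  0.09  ]]
pilot [0.6215 0.0237 0.091 ] 0.01 [[0.6217 0.0237 0.09  ]] [[0.6223 0.025  0.09  ]]
pilot [ 0.6169 -0.0908  0.0894] 0.15 [[ 0.6171 -0.0909  0.09  ]] [[ 0.616  -0.0912  0.09  ]]
[[0.628 0.45  0.05 ]
 [0.632 0.296 0.05 ]
 [0.37  0.288 0.05 ]
 [0.37  0.442 0.05 ]] [0.5001 0.369  0.05  ]
yaw 0.03198056730371353 0.2600781343917729
[0.22209075 0.47574011 0.23136677] [[ 9.06118526e-01  9.86793779e-05  4.23023885e-01]
 [-4.23023896e-01  1.53099652e-04  9.06118513e-01]
 [ 2.46504014e-05 -9.99999983e-01  1.80470166e-04]]
```

```bash
cat > mv.py <<'E'
import sys
from h import *
def go(*tg):
    s=arm.observe();p=np.array(s["tcp_pos"]);r=np.array(s["eef_rot"]);psi=np.arctan2(r[1,2],r[0,2])
    print("t",round(s["time"],2),"tcp",p.round(4),"psi",round(psi,4),"j1",round(s["joint_positions"][0],2),"j6",round(s["joint_positions"][5],2),"F",np.round(s["force"],1),"open",round(s["opening"],3))
    for t in tg:
        d=r.T@(np.array(t[:3])-p);tw=psi-t[3] if len(t)>3 else 0
        tw=(tw+np.pi)%(2*np.pi)-np.pi
        print(t,"->",d.round(4).tolist(),round(tw,3))
E
python3 - <<'E'
from mv import *
go((.45,.1,.24,1.571),(.477,-.32,.22,1.571),(.477,-.32,.132,1.571),(.477,-.408,.132,1.571))
E
```

```text
t 0.7 tcp [0.2221 0.4757 0.2314] psi 1.134 j1 0.99 j6 -0.15 F [-0.  -0.3 -1. ] open 0.996
(0.45, 0.1, 0.24, 1.571) -> [0.3655, -0.0087, -0.2441] -0.437
(0.477, -0.32, 0.22, 1.571) -> [0.5676, 0.0113, -0.6132] -0.437
(0.477, -0.32, 0.132, 1.571) -> [0.5676, 0.0993, -0.6132] -0.437
(0.477, -0.408, 0.132, 1.571) -> [0.6048, 0.0993, -0.693] -0.437
```

Emit:
{"method": "apply_moves", "body": {"dp": [[0.366, -0.009, -0.244], [0.366, -0.009, -0.244], [0.366, -0.009, -0.244], [0.366, -0.009, -0.244], [0.366, -0.009, -0.244], [0.366, -0.009, -0.244], [0.366, -0.009, -0.244], [0.366, -0.009, -0.244], [0.366, -0.009, -0.244], [0.568, 0.011, -0.613], [0.568, 0.011, -0.613], [0.568, 0.011, -0.613], [0.568, 0.011, -0.613], [0.568, 0.011, -0.613], [0.568, 0.011, -0.613], [0.568, 0.011, -0.613], [0.568, 0.011, -0.613], [0.568, 0.011, -0.613], [0.568, 0.011, -0.613], [0.568, 0.011, -0.613]], "twist": [-0.437, -0.437, -0.437, -0.437, -0.437, -0.437, -0.437, -0.437, -0.437, -0.437, -0.437, -0.437, -0.437, -0.437, -0.437, -0.437, -0.437, -0.437, -0.437, -0.437], "jaw": [0, 0, 0, 0, 0, 0, 0, 0, 0, 0, 0, 0, 0, 0, 0, 0, 0, 0, 0, 0], "grip_force": 60}}

```text
time: 2.7
tcp_pos: [0.4771, -0.3201, 0.2198]
eef_rot: [[1.0, -0.001, 0.001], [-0.001, 0.001, 1.0], [-0.001, -1.0, 0.001]]
force: [0.4, 0.3, 0.8]
opening: 0.001
```

```bash
python3 - <<'E'
from mv import *
go((.477,-.32,.132,1.571),(.477,-.408,.132,1.571))
E
```

```text
t 2.7 tcp [ 0.4771 -0.3201  0.2198] psi 1.5698 j1 -0.72 j6 -2.29 F [0.4 0.3 0.8] open 0.001
(0.477, -0.32, 0.132, 1.571) -> [-0.0001, 0.0878, -0.0001] -0.001
(0.477, -0.408, 0.132, 1.571) -> [0.0, 0.0877, -0.0881] -0.001
```

Emit:
{"method": "apply_moves", "body": {"dp": [[0, 0.045, 0], [0, 0.088, 0], [0, 0.088, 0], [0, 0.088, -0.012], [0, 0.088, -0.024], [0, 0.088, -0.036], [0, 0.088, -0.048], [0, 0.088, -0.058], [0, 0.088, -0.068], [0, 0.088, -0.078], [0, 0.088, -0.088], [0, 0.088, -0.088], [0, 0.088, -0.088]], "twist": [0, 0, 0, 0, 0, 0, 0, 0, 0, 0, 0, 0, 0], "jaw": [0, 0, 0, 0, 0, 0, 0, 0, 0, 0, 0, 0, 0]}}

```text
time: 4.0
tcp_pos: [0.4762, -0.407, 0.1307]
eef_rot: [[1.0, -0.003, 0.001], [-0.001, 0.005, 1.0], [-0.003, -1.0, 0.005]]
force: [-0.9, 7.2, 0.9]
opening: 0.0
```

```bash
python3 - <<'E'
from mv import *
go()
im=arm.grab_frame("side");cv2.imwrite("pics/sw1.png",cv2.resize(im[150:400,280:560,::-1],None,fx=2,fy=2))
E
```

```text
t 4.0 tcp [ 0.4762 -0.407   0.1307] psi 1.5696 j1 -0.83 j6 -2.4 F [-0.9  7.2  0.9] open 0.0
```

View pics/sw1.png

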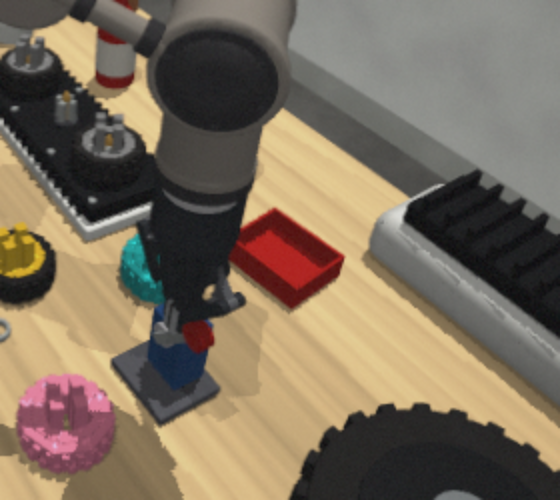

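Emit:
{"method": "apply_moves", "body": {"dp": [[0, 0, 0], [0, 0, 0], [0, 0, 0], [0, 0, 0], [0, 0, 0], [0, 0, 0], [0, 0, 0], [0, 0, 0.03], [0, 0, 0.07], [0, 0, 0.095], [0, -0.09, 0.12], [0.141, -0.09, 0.316], [0.141, -0.09, 0.316], [0.141, -0.09, 0.316], [0.141, -0.09, 0.316], [0.141, -0.09, 0.316], [0.141, -0.09, 0.316], [0.141, -0.09, 0.316], [0.141, -0.09, 0.316]], "twist": [0, 0, 0, 0, 0, 0, 0, 0, 0, 0, 0, 0.613, 0.613, 0.613, 0.613, 0.613, 0.613, 0.613, 0.613], "jaw": [0, 0, 0, 0, 0, 0, 0, 0, 0, 0, 0, 0.085, 0.085, 0.085, 0.085, 0.085, 0.085, 0.085, 0.085]}}

```text
time: 5.95
tcp_pos: [0.6175, -0.0925, 0.2214]
eef_rot: [[0.818, -0.004, 0.576], [-0.576, 0.004, 0.818], [-0.005, -1.0, 0.001]]
force: [0.8, -0.0, -0.9]
opening: 0.993
```

```bash
python3 - <<'E'
from mv import *
go((.617,-.091,.12,.957),(.617,-.091,.089,.957))
im=arm.grab_frame("side");cv2.imwrite("pics/sw2.png",cv2.resize(im[150:400,230:510,::-1],None,fx=2,fy=2))
print(at_z("side",[400,241],0),at_z("side",[337,191],0))
E
```

```text
t 5.95 tcp [ 0.6175 -0.0925  0.2214] psi 0.9573 j1 -0.27 j6 -1.23 F [ 0.8 -0.  -0.9] open 0.993
(0.617, -0.091, 0.12, 0.957) -> [-0.0007, 0.1014, 0.0009] 0.0
(0.617, -0.091, 0.089, 0.957) -> [-0.0006, 0.1324, 0.0008] 0.0
[[ 0.79177206 -0.170574    0.        ]] [[0.78411342 0.12815493 0.        ]]
```

View pics/sw2.png

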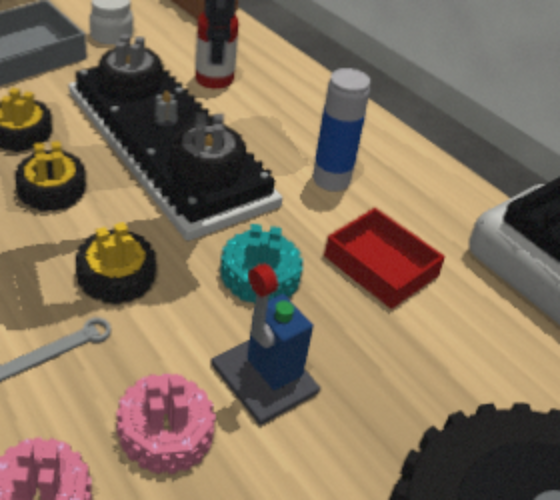

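Emit:
{"method": "apply_moves", "body": {"dp": [[0, 0.05, 0], [0, 0.1, 0], [0, 0.12, 0.001], [0, 0.132, 0.001], [0, 0.132, 0.001], [0, 0.132, 0.001], [0, 0.132, 0.001], [0, 0.132, 0.001], [0, 0.132, 0.001], [0, 0.132, 0.001], [0, 0.132, 0.001]], "twist": [0, 0, 0, 0, 0, 0, 0, 0, 0, 0, 0], "jaw": [0.085, 0.085, 0.085, 0.085, 0.085, 0.05, 0.025, 0.025, 0.025, 0.025, 0.025], "grip_force": 40}}

```text
time: 7.1
tcp_pos: [0.618, -0.0918, 0.0909]
eef_rot: [[0.817, -0.002, 0.577], [-0.577, 0.004, 0.817], [-0.003, -1.0, 0.002]]
force: [-0.2, 1.0, 6.3]
opening: 0.414
```

```bash
python3 - <<'E'
from mv import *
go()
print(arm.observe()["moment"])
im=arm.grab_frame("side");cv2.imwrite("pics/g1.png",cv2.resize(im[100:350,230:510,::-1],None,fx=2,fy=2))
E
```

```text
t 7.1 tcp [ 0.618  -0.0918  0.0909] psi 0.9563 j1 -0.27 j6 -1.23 F [-0.2  1.   6.3] open 0.414
[-0.02010977  0.14806751 -0.02193341]
```

View pics/g1.png

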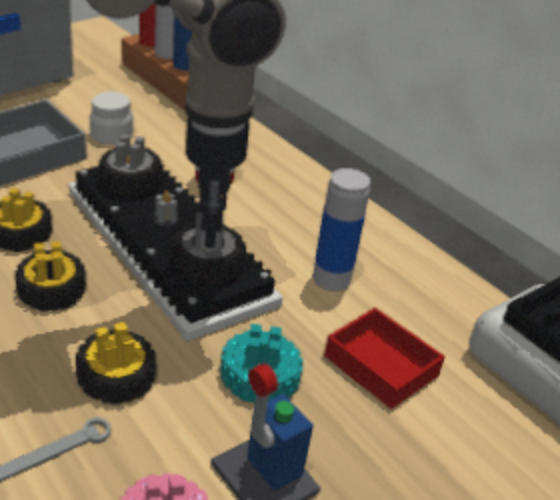

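```bash
python3 - <<'E'
from mv import *
go((.618,-.092,.22,.957),(.558,.371,.22,.957),(.558,.371,.06,.957),(.558,.371,.048,.957))
E
```

```text
t 7.15 tcp [ 0.618  -0.0918  0.0909] psi 0.9564 j1 -0.27 j6 -1.23 F [-0.7  1.2  6.3] open 0.416
(0.618, -0.092, 0.22, 0.957) -> [-0.0003, -0.1291, 0.0] -0.001
(0.558, 0.371, 0.22, 0.957) -> [-0.3162, -0.1274, 0.3438] -0.001
(0.558, 0.371, 0.06, 0.957) -> [-0.3157, 0.0326, 0.3435] -0.001
(0.558, 0.371, 0.048, 0.957) -> [-0.3157, 0.0446, 0.3434] -0.001
```

Emit:
{"method": "apply_moves", "body": {"dp": [[0, -0.01, 0], [0, -0.03, 0], [0, -0.06, 0], [0, -0.095, 0], [0, -0.13, 0], [0, -0.13, 0], [-0.316, -0.128, 0.344], [-0.316, -0.128, 0.344], [-0.316, -0.128, 0.344], [-0.316, -0.128, 0.344], [-0.316, -0.128, 0.344], [-0.316, -0.128, 0.344], [-0.316, -0.128, 0.344], [-0.316, -0.128, 0.344], [-0.316, -0.128, 0.344], [-0.316, -0.128, 0.344], [-0.316, -0.128, 0.344], [-0.316, -0.128, 0.344]], "twist": [0, 0, 0, 0, 0, 0, 0, 0, 0, 0, 0, 0, 0, 0, 0, 0, 0, 0], "jaw": [0.025, 0.025, 0.025, 0.025, 0.025, 0.025, 0.025, 0.025, 0.025, 0.025, 0.025, 0.025, 0.025, 0.025, 0.025, 0.025, 0.025, 0.025]}}

```text
time: 8.95
tcp_pos: [0.5579, 0.3704, 0.2193]
eef_rot: [[0.817, -0.003, 0.576], [-0.576, 0.002, 0.817], [-0.004, -1.0, -0.001]]
force: [-0.2, -0.6, -3.6]
opening: 0.411
```

```bash
python3 - <<'E'
from mv import *
go((.558,.371,.048,.957))
im=arm.grab_frame("side");cv2.imwrite("pics/c1.png",cv2.resize(im[40:290,150:430,::-1],None,fx=2,fy=2))
E
```

```text
t 8.95 tcp [0.5579 0.3704 0.2193] psi 0.9568 j1 0.47 j6 -0.49 F [-0.2 -0.6 -3.6] open 0.411
(0.558, 0.371, 0.048, 0.957) -> [0.0003, 0.1713, 0.0006] -0.0
```

View pics/c1.png

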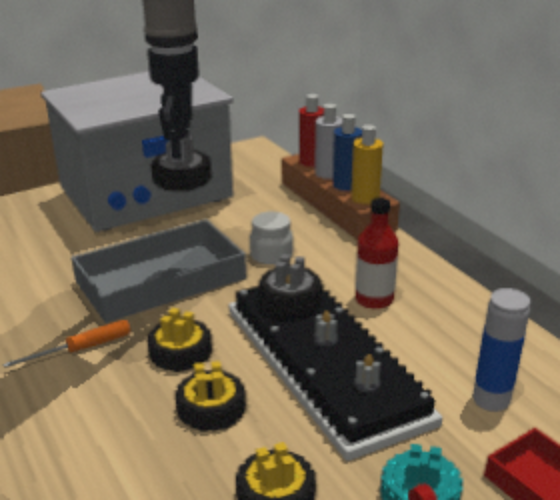

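Emit:
{"method": "apply_moves", "body": {"dp": [[0, 0.05, 0], [0, 0.1, 0], [0, 0.14, 0], [0, 0.158, 0], [0, 0.168, 0], [0, 0.171, 0], [0, 0.171, 0], [0, 0.171, 0], [0, 0.171, 0], [0, 0.171, 0], [0, 0.15, 0], [0, 0.1, 0], [0, 0.05, 0], [0, 0.0, 0]], "twist": [0, 0, 0, 0, 0, 0, 0, 0, 0, 0, 0, 0, 0, 0], "jaw": [0.025, 0.025, 0.025, 0.025, 0.025, 0.025, 0.025, 0.06, 0.06, 0.06, 0.06, 0.06, 0.085, 0.085]}}

```text
time: 10.4
tcp_pos: [0.5581, 0.3698, 0.2223]
eef_rot: [[0.817, -0.002, 0.577], [-0.577, 0.002, 0.817], [-0.003, -1.0, 0.001]]
force: [1.0, 0.7, -0.6]
opening: 0.99
```

```bash
python3 - <<'E'
from mv import *
go((.628,.1385,.22,.75),(.628,.1385,.12,.75),(.628,.1385,.092,.75))
im=arm.grab_frame("side");cv2.imwrite("pics/c2.png",cv2.resize(im[40:290,150:430,::-1],None,fx=2,fy=2))
E
```

```text
t 10.4 tcp [0.5581 0.3698 0.2223] psi 0.9558 j1 0.47 j6 -0.49 F [ 1.   0.7 -0.6] open 0.99
(0.628, 0.1385, 0.22, 0.75) -> [0.1905, 0.0016, -0.1486] 0.206
(0.628, 0.1385, 0.12, 0.75) -> [0.1908, 0.1016, -0.1486] 0.206
(0.628, 0.1385, 0.092, 0.75) -> [0.1909, 0.1296, -0.1487] 0.206
```

View pics/c2.png

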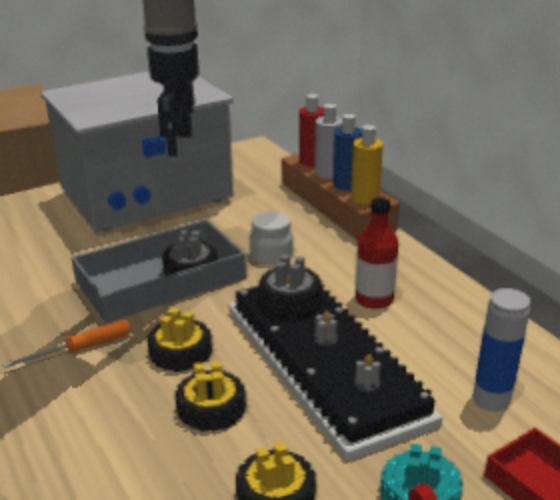

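```bash
python3 - <<'E'
from fit import *
T=cv2.imread("pics/top0.png");S=cv2.imread("pics/side0.png")
G=T.astype(float).max(2);GS=S.astype(float).max(2)
def sc(p,zb):
    Q=R(p[2]).T;a=np.c_[posts@Q+p[:2],np.full(len(posts),zb+.068)];b=np.c_[slot@Q+p[:2],np.full(len(slot),zb+.06)]
    return smp(G,"top",a).mean()-smp(G,"top",b).mean(), smp(GS,"side",a).mean()
for x,y in((.628,.1385),(.618,-.0915)):
  for dx,dy in((0,0),(-.002,0),(.002,0),(0,.002),(0,-.002)):
    print(x+dx,y+dy,[(round(w,1),*np.round(sc([x+dx,y+dy,w],.05),0)) for w in np.arange(-.7,.9,.1)] if dx==dy==0 else max((sc([x+dx,y+dy,w],.05)[0].round(1),w.round(2)) for w in np.arange(-.78,.79,.03)))
b=cv2.resize(S[165:205,270:330],None,fx=10,fy=10,interpolation=cv2.INTER_CUBIC)
draw(b,"side",[.628,.1385,.75],.05,10,[270,165]);cv2.imwrite("pics/oL.png",b)
E
```

```text
0.628 0.1385 [(np.float64(-0.7), np.float64(20.0), np.float64(91.0)), (np.float64(-0.6), np.float64(16.0), np.float64(91.0)), (np.float64(-0.5), np.float64(10.0), np.float64(91.0)), (np.float64(-0.4), np.float64(4.0), np.float64(92.0)), (np.float64(-0.3), np.float64(-2.0), np.float64(92.0)), (np.float64(-0.2), np.float64(-7.0), np.float64(93.0)), (np.float64(-0.1), np.float64(-10.0), np.float64(92.0)), (np.float64(-0.0), np.float64(-12.0), np.float64(92.0)), (np.float64(0.1), np.float64(-10.0), np.float64(91.0)), (np.float64(0.2), np.float64(-6.0), np.float64(90.0)), (np.float64(0.3), np.float64(-1.0), np.float64(89.0)), (np.float64(0.4), np.float64(5.0), np.float64(89.0)), (np.float64(0.5), np.float64(12.0), np.float64(89.0)), (np.float64(0.6), np.float64(17.0), np.float64(89.0)), (np.float64(0.7), np.float64(20.0), np.float64(90.0)), (np.float64(0.8), np.float64(21.0), np.float64(90.0))]
0.626 0.1385 (np.float64(14.8), np.float64(0.78))
0.63 0.1385 (np.float64(22.5), np.float64(0.78))
0.628 0.1405 (np.float64(22.6), np.float64(0.75))
0.628 0.1365 (np.float64(15.4), np.float64(-0.75
[... 413 characters left out ...]
float64(-0.0), np.float64(-15.0), np.float64(98.0)), (np.float64(0.1), np.float64(-18.0), np.float64(98.0)), (np.float64(0.2), np.float64(-19.0), np.float64(98.0)), (np.float64(0.3), np.float64(-17.0), np.float64(97.0)), (np.float64(0.4), np.float64(-11.0), np.float64(96.0)), (np.float64(0.5), np.float64(-4.0), np.float64(96.0)), (np.float64(0.6), np.float64(6.0), np.float64(97.0)), (np.float64(0.7), np.float64(15.0), np.float64(98.0)), (np.float64(0.8), np.float64(23.0), np.float64(98.0))]
0.616 -0.0915 (np.float64(27.0), np.float64(-0.6))
0.62 -0.0915 (np.float64(24.3), np.float64(-0.63))
0.618 -0.0895 (np.float64(25.3), np.float64(-0.6))
0.618 -0.0935 (np.float64(26.2), np.float64(-0.63))
```

View pics/oL.png

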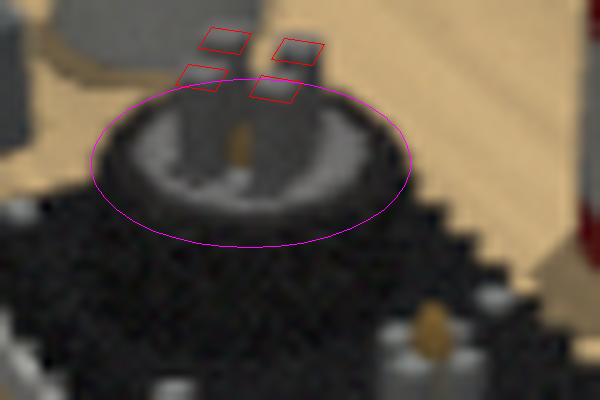

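Emit:
{"method": "apply_moves", "body": {"dp": [[0.191, 0, -0.148], [0.191, 0, -0.148], [0.191, 0, -0.148], [0.191, 0, -0.148], [0.191, 0, -0.148], [0.191, 0, -0.148], [0.191, 0, -0.148], [0.191, 0.05, -0.148], [0.191, 0.1, -0.148], [0.191, 0.12, -0.148], [0.191, 0.13, -0.148], [0.191, 0.13, -0.148], [0.191, 0.13, -0.148], [0.191, 0.13, -0.148], [0.191, 0.13, -0.148], [0.191, 0.13, -0.148], [0.191, 0.13, -0.148]], "twist": [0.196, 0.196, 0.196, 0.196, 0.196, 0.196, 0.196, 0.196, 0.196, 0.196, 0.196, 0.196, 0.196, 0.196, 0.196, 0.196, 0.196], "jaw": [0.085, 0.085, 0.085, 0.085, 0.085, 0.085, 0.085, 0.085, 0.085, 0.085, 0.085, 0.085, 0.05, 0.025, 0.025, 0.025, 0.025]}}

```text
time: 12.15
tcp_pos: [0.6323, 0.14, 0.1034]
eef_rot: [[0.689, 0.01, 0.725], [-0.725, 0.007, 0.689], [0.002, -1.0, 0.012]]
force: [-7.0, -6.0, 10.3]
opening: 0.408
```

```bash
python3 - <<'E'
from mv import *
go((.628,.1385,.22,.75),(.442,.367,.22,.75),(.442,.367,.048,.75))
print(arm.observe()["moment"],arm.observe()["eef_rot"])
im=arm.grab_frame("side");cv2.imwrite("pics/g2.png",cv2.resize(im[40:290,150:430,::-1],None,fx=2,fy=2))
E
```

```text
t 12.15 tcp [0.6323 0.14   0.1034] psi 0.7595 j1 0.1 j6 -0.67 F [-7.  -6.  10.3] open 0.408
(0.628, 0.1385, 0.22, 0.75) -> [-0.0017, -0.1166, -0.0027] 0.01
(0.442, 0.367, 0.22, 0.75) -> [-0.2955, -0.1169, 0.0197] 0.01
(0.442, 0.367, 0.048, 0.75) -> [-0.2958, 0.0551, 0.0176] 0.01
[-1.01529168  1.43576963 -0.11106299] [[ 0.68856746  0.01027225  0.72509953]
 [-0.72516986  0.00716622  0.68853273]
 [ 0.00187656 -0.99992156  0.01238355]]
```

View pics/g2.png

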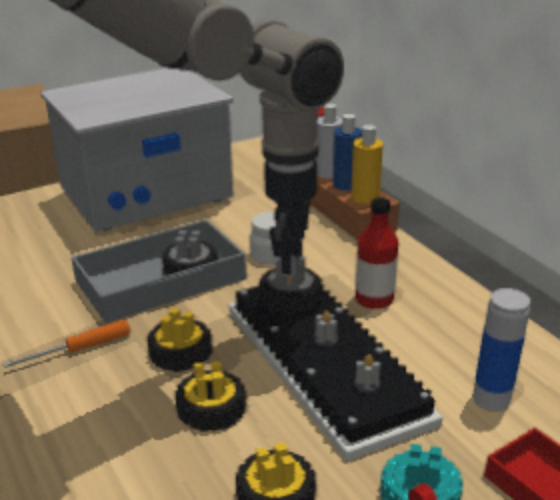

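Emit:
{"method": "apply_moves", "body": {"dp": [[0, 0, 0], [0, 0, 0], [0, 0, 0], [0, 0, 0], [0, 0, 0]], "twist": [0, 0, 0, 0, 0], "jaw": [0.07, 0.07, 0.07, 0.07, 0.07]}}

```text
time: 12.7
tcp_pos: [0.6324, 0.1401, 0.1033]
eef_rot: [[0.689, 0.01, 0.725], [-0.725, 0.007, 0.689], [0.002, -1.0, 0.012]]
force: [-0.8, -0.1, 0.0]
opening: 0.823
```

```bash
python3 - <<'E'
from mv import *
go((.628,.1385,.094,.755),(.6285,.139,.094,.755),(.6285,.139,.13,.755))
E
```

```text
t 12.7 tcp [0.6324 0.1401 0.1033] psi 0.7596 j1 0.1 j6 -0.67 F [-0.8 -0.1  0. ] open 0.823
(0.628, 0.1385, 0.094, 0.755) -> [-0.0019, 0.0092, -0.0044] 0.005
(0.6285, 0.139, 0.094, 0.755) -> [-0.0019, 0.0092, -0.0037] 0.005
(0.6285, 0.139, 0.13, 0.755) -> [-0.0018, -0.0268, -0.0032] 0.005
```

Emit:
{"method": "apply_moves", "body": {"dp": [[-0.002, 0.005, -0.004], [-0.002, 0.009, -0.004], [-0.002, 0.009, -0.004], [-0.002, 0.009, -0.004], [-0.002, 0.009, -0.004], [-0.002, 0.009, -0.004], [-0.002, 0.009, -0.004], [-0.002, 0.009, -0.004], [-0.002, 0.009, -0.004]], "twist": [0, 0, 0, 0, 0, 0, 0, 0, 0], "jaw": [0.07, 0.07, 0.07, 0.06, 0.045, 0.025, 0.025, 0.025, 0.025]}}

```text
time: 13.6
tcp_pos: [0.6284, 0.139, 0.0946]
eef_rot: [[0.689, 0.011, 0.725], [-0.725, 0.007, 0.689], [0.002, -1.0, 0.013]]
force: [0.1, 1.4, 2.2]
opening: 0.416
```

```bash
python3 - <<'E'
from mv import *
go((.628,.1385,.22,.75),(.442,.367,.22,.75),(.442,.367,.048,.75))
print(arm.observe()["moment"],arm.observe()["eef_rot"])
E
```

```text
t 13.6 tcp [0.6284 0.139  0.0946] psi 0.7596 j1 0.1 j6 -0.67 F [0.1 1.4 2.2] open 0.416
(0.628, 0.1385, 0.22, 0.75) -> [0.0003, -0.1254, 0.001] 0.01
(0.442, 0.367, 0.22, 0.75) -> [-0.2935, -0.1258, 0.0235] 0.01
(0.442, 0.367, 0.048, 0.75) -> [-0.2938, 0.0462, 0.0213] 0.01
[ 0.05938413  0.00625975 -0.01028043] [[ 0.68862512  0.01095369  0.7250348 ]
 [-0.72511436  0.00744608  0.6885882 ]
 [ 0.00214391 -0.99991228  0.01307024]]
```

Emit:
{"method": "apply_moves", "body": {"dp": [[0, -0.01, 0], [0, -0.03, 0], [0, -0.06, 0], [0, -0.095, 0.001], [0, -0.126, 0.001], [0, -0.126, 0.001], [-0.293, -0.126, 0.023], [-0.293, -0.126, 0.023], [-0.293, -0.126, 0.023], [-0.293, -0.126, 0.023], [-0.293, -0.126, 0.023], [-0.293, -0.126, 0.023], [-0.293, -0.126, 0.023], [-0.293, -0.126, 0.023], [-0.293, -0.126, 0.023]], "twist": [0, 0, 0, 0, 0, 0, 0, 0, 0, 0, 0, 0, 0, 0, 0], "jaw": [0.025, 0.025, 0.025, 0.025, 0.025, 0.025, 0.025, 0.025, 0.025, 0.025, 0.025, 0.025, 0.025, 0.025, 0.025]}}

```text
time: 15.1
tcp_pos: [0.4423, 0.3655, 0.2196]
eef_rot: [[0.688, 0.01, 0.725], [-0.726, 0.006, 0.688], [0.002, -1.0, 0.012]]
force: [0.2, -0.4, -2.8]
opening: 0.408
```

```bash
python3 - <<'E'
from mv import *
go((.442,.367,.12,.75),(.442,.367,.051,.75))
im=arm.grab_frame("side");cv2.imwrite("pics/c3.png",cv2.resize(im[40:290,150:430,::-1],None,fx=2,fy=2))
E
```

```text
t 15.1 tcp [0.4423 0.3655 0.2196] psi 0.759 j1 0.56 j6 -0.2 F [ 0.2 -0.4 -2.8] open 0.408
(0.442, 0.367, 0.12, 0.75) -> [-0.0016, 0.0996, -0.0003] 0.009
(0.442, 0.367, 0.051, 0.75) -> [-0.0017, 0.1686, -0.0011] 0.009
```

View pics/c3.png

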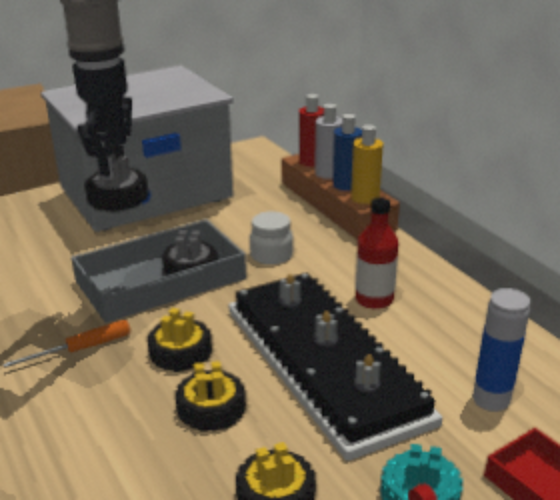

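Emit:
{"method": "apply_moves", "body": {"dp": [[-0.002, 0.05, 0], [-0.002, 0.1, 0], [-0.002, 0.14, -0.001], [-0.002, 0.155, -0.001], [-0.002, 0.165, -0.001], [-0.002, 0.169, -0.001], [-0.002, 0.169, -0.001], [-0.002, 0.169, -0.001], [-0.002, 0.169, -0.001], [-0.002, 0.169, -0.001], [-0.002, 0.15, -0.001], [-0.002, 0.1, 0], [0, 0.05, 0], [0, 0, 0]], "twist": [0, 0, 0, 0, 0, 0, 0, 0, 0, 0, 0, 0, 0, 0], "jaw": [0.025, 0.025, 0.025, 0.025, 0.025, 0.025, 0.025, 0.06, 0.06, 0.06, 0.06, 0.06, 0.085, 0.085]}}

```text
time: 16.55
tcp_pos: [0.4424, 0.3651, 0.222]
eef_rot: [[0.688, 0.011, 0.726], [-0.726, 0.007, 0.688], [0.002, -1.0, 0.013]]
force: [0.8, 0.6, -0.5]
opening: 0.987
```

```bash
python3 - <<'E'
from fit import *
from mv import go
T=arm.grab_frame("top")[:,:,::-1].copy();S=arm.grab_frame("side")[:,:,::-1].copy()
cv2.imwrite("pics/top4.png",T);cv2.imwrite("pics/side4.png",S)
b=cv2.resize(S[60:310,150:430],None,fx=2.8,fy=2.4,interpolation=cv2.INTER_CUBIC)
a=cv2.resize(T[125:255,190:355],None,fx=4.8,fy=4.8,interpolation=cv2.INTER_CUBIC)
for d in arm.cut_out("new0","top"):
    m=d["mask"];ys,xs=np.nonzero(m);h=np.median(cv2.cvtColor(T,cv2.COLOR_BGR2HSV)[m],0)
    u,v=xs.mean(),ys.mean()
    if v<200 or u>380: continue
    c=at_z("top",[u,v],.028)[0];p,s=fit(T,c[0],c[1],0);print(round(u),round(v),h,c.round(4),p.round(4),round(s,1))
    draw(a,"top",p,0,4.8,[190,125])
cv2.imwrite("pics/c4.png",b);cv2.imwrite("pics/t4.png",a)
go()
E
```

```text
337 227 [ 26. 161.  93.] [ 0.4327 -0.1685  0.028 ] [ 0.4324 -0.1691 -0.1298] 48.1
216 223 [ 26. 162.  94.] [0.4477 0.158  0.028 ] [0.4464 0.1595 0.6084] 44.9
268 227 [ 26. 160.  97.] [0.4337 0.0173 0.028 ] [ 0.4328  0.0181 -0.3489] 43.3
t 16.7 tcp [0.4441 0.3663 0.2242] psi 0.7584 j1 0.56 j6 -0.2 F [ 0.  -0.2 -0.3] open 0.997
```

View pics/c4.png

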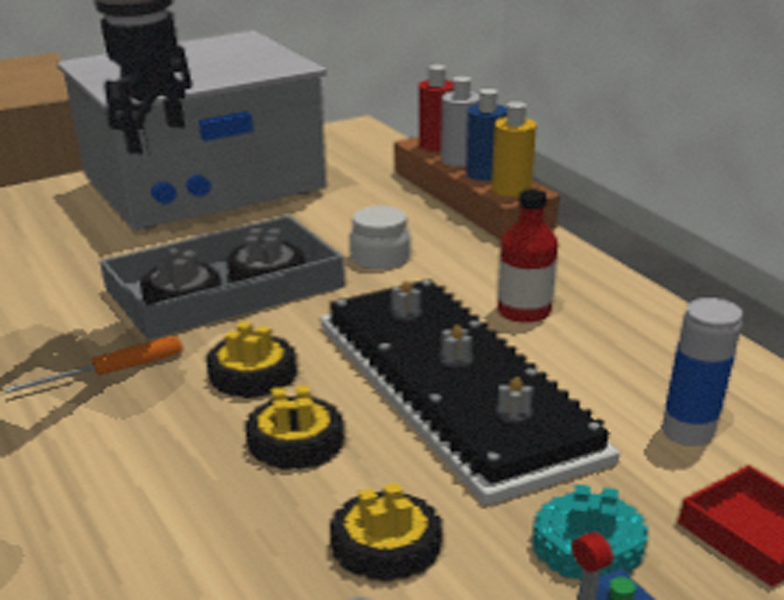

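View pics/t4.png

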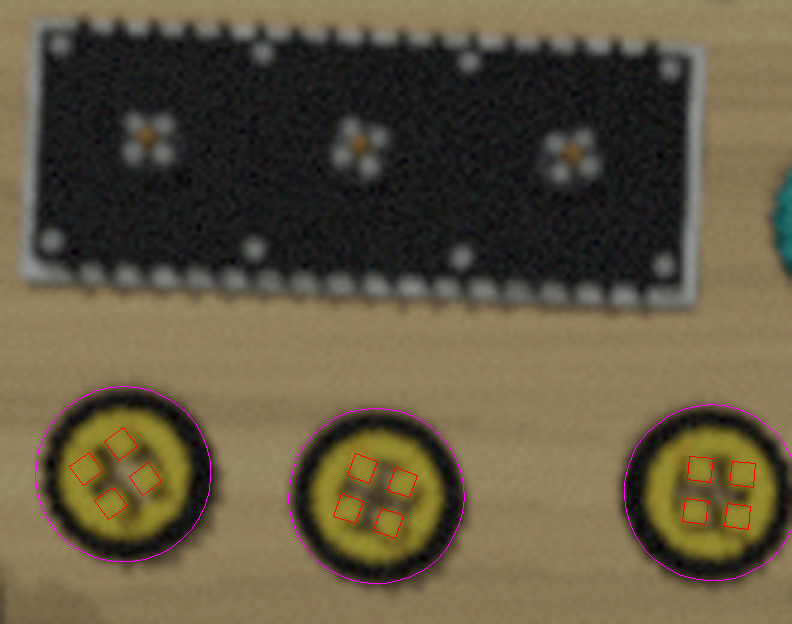

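```bash
python3 - <<'E'
from fit import *
T=cv2.imread("pics/top4.png");G=T.astype(float).max(2)
rr,ww=np.meshgrid(np.linspace(.005,.014,7),np.linspace(-.003,.003,4));c=np.c_[rr.ravel(),ww.ravel()]
def sc(p):
    a=0
    for k in range(4):
        q=p[2]+k*np.pi/2;X=c@R(q).T+p[:2];Y=c@R(q+np.pi/4).T+p[:2]
        a+=smp(G,"top",np.c_[X,np.full(len(X),.082)]).mean()-smp(G,"top",np.c_[Y,np.full(len(X),.08)]).mean()
    return -a/4
for x,y in((.6284,.139),(.6225,.024),(.618,-.0918)):
    b=min((sc([x,y,w]),w) for w in np.arange(0,1.57,.03))
    r=minimize(sc,[x,y,b[1]],method="Nelder-Mead",options=dict(initial_simplex=np.array([x,y,b[1]])+np.array([[0,0,0],[.002,0,0],[0,.002,0],[0,0,.08]])))
    print(x,y,"best fixed",b,"free",r.x.round(4),round(r.fun,1))
E
```

```text
0.6284 0.139 best fixed (np.float64(-23.077360550652458), np.float64(0.75)) free [0.6285 0.139  0.7395] -23.1
0.6225 0.024 best fixed (np.float64(-22.576790728961573), np.float64(0.44999999999999996)) free [0.6224 0.024  0.4528] -22.6
0.618 -0.0918 best fixed (np.float64(-19.801638383563912), np.float64(0.96)) free [ 0.6165 -0.091   0.9576] -22.6
```

```bash
python3 - <<'E'
from mv import *
go((.447,.159,.15,.608),(.447,.159,.046,.608))
E
```

```text
t 16.7 tcp [0.4441 0.3663 0.2242] psi 0.7584 j1 0.56 j6 -0.2 F [ 0.  -0.2 -0.3] open 0.997
(0.447, 0.159, 0.15, 0.608) -> [0.1522, 0.0719, -0.1421] 0.15
(0.447, 0.159, 0.046, 0.608) -> [0.1518, 0.1758, -0.1443] 0.15
```

Emit:
{"method": "apply_moves", "body": {"dp": [[0.152, 0, -0.142], [0.152, 0, -0.142], [0.152, 0, -0.142], [0.152, 0, -0.142], [0.152, 0, -0.142], [0.152, 0.03, -0.142], [0.152, 0.075, -0.142], [0.152, 0.12, -0.143], [0.152, 0.155, -0.144], [0.152, 0.176, -0.144], [0.152, 0.176, -0.144], [0.152, 0.176, -0.144], [0.152, 0.176, -0.144], [0.152, 0.176, -0.144], [0.152, 0.176, -0.144], [0.152, 0.176, -0.144], [0.152, 0.176, -0.144], [0.152, 0.176, -0.144]], "twist": [0.15, 0.15, 0.15, 0.15, 0.15, 0.15, 0.15, 0.15, 0.15, 0.15, 0.15, 0.15, 0.15, 0.15, 0.15, 0.15, 0.15, 0.15], "jaw": [0.085, 0.085, 0.085, 0.085, 0.085, 0.085, 0.085, 0.085, 0.085, 0.085, 0.085, 0.085, 0.085, 0.06, 0.03, 0.025, 0.025, 0.025]}}

```text
time: 18.5
tcp_pos: [0.4478, 0.1591, 0.0467]
eef_rot: [[0.572, 0.02, 0.82], [-0.82, 0.012, 0.572], [0.002, -1.0, 0.023]]
force: [-0.2, 0.3, 6.4]
opening: 0.415
```

```bash
python3 - <<'E'
from mv import *
go((.447,.159,.046,.608))
im=arm.grab_frame("side");cv2.imwrite("pics/n1.png",cv2.resize(im[100:300,150:430,::-1],None,fx=2.5,fy=2.5))
E
```

```text
t 18.5 tcp [0.4478 0.1591 0.0467] psi 0.6088 j1 0.17 j6 -0.44 F [-0.2  0.3  6.4] open 0.415
(0.447, 0.159, 0.046, 0.608) -> [-0.0004, 0.0006, -0.0008] 0.001
```

View pics/n1.png

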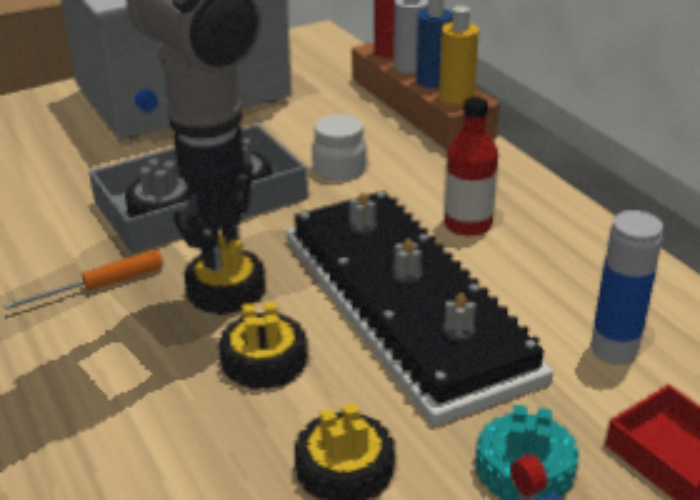

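```bash
cat >> mv.py <<'E'
def st():
    s=arm.observe();r=np.array(s["eef_rot"]);print("tooly",r[:,1].round(4),"M",np.round(s["moment"],2),"F",np.round(s["force"],1),"q",np.round(s["joint_positions"],4),"tau",np.round(s["joint_torque"],1))
E
python3 - <<'E'
from mv import *
st()
E
```

```text
tooly [ 0.0197  0.0117 -0.9997] M [-0.04  0.28  0.13] F [-0.5  0.8  5.4] q [ 0.1745  0.4887  1.9043  0.0122  0.7272 -0.4433] tau [ -0.3 -39.6 -15.1   0.1  -0.5   0.1]
```

Emit:
{"method": "apply_moves", "body": {"dp": [[0, 0, 0], [0, 0, 0], [0, -0.002, 0], [0, -0.002, 0], [0, -0.002, 0], [0, -0.002, 0], [0, -0.002, 0], [0, -0.002, 0], [0, -0.002, 0], [0, -0.002, 0], [0, -0.002, 0], [0, -0.002, 0], [0, -0.002, 0], [0, -0.002, 0], [0, -0.002, 0], [0, -0.002, 0]], "twist": [0, 0, 0, 1.571, 1.571, 1.571, 1.571, 1.571, 1.571, 1.571, 1.571, 1.571, 1.571, 1.571, 1.571, 1.571], "jaw": [0.075, 0.075, 0.075, 0.075, 0.075, 0.075, 0.075, 0.075, 0.075, 0.075, 0.075, 0.075, 0.075, 0.075, 0.075, 0.075]}}

```text
time: 20.15
tcp_pos: [0.4478, 0.1591, 0.0487]
eef_rot: [[-0.819, 0.02, 0.573], [-0.573, 0.012, -0.819], [-0.023, -1.0, 0.002]]
force: [0.5, 1.1, 0.7]
opening: 0.88
```

```bash
python3 - <<'E'
from mv import *
st();go((.4478,.1591,.045,-.962))
E
```

```text
tooly [ 0.0196  0.0117 -0.9997] M [ 0.03  0.   -0.01] F [0.5 1.1 0.7] q [0.1744 0.4851 1.9028 0.0121 0.7324 1.1257] tau [ -0.  -42.  -16.    0.   -0.1   0.1]
t 20.15 tcp [0.4478 0.1591 0.0487] psi -0.9602 j1 0.17 j6 1.13 F [0.5 1.1 0.7] open 0.88
(0.4478, 0.1591, 0.045, -0.962) -> [0.0, 0.0037, -0.0] 0.002
```

Emit:
{"method": "apply_moves", "body": {"dp": [[0, 0.003, 0], [0, 0.003, 0], [0, 0.003, 0], [0, 0.003, 0], [0, 0.003, 0], [0, 0.003, 0], [0, 0.003, 0], [0, 0.003, 0], [0, -0.01, 0], [0, -0.03, 0], [0, -0.06, 0], [0, -0.1, 0], [0, -0.13, 0], [0, -0.13, 0], [0, -0.13, 0]], "twist": [0, 0, 0, 0, 0, 0, 0, 0, 0, 0, 0, 0, 0, 0, 0], "jaw": [0.075, 0.06, 0.03, 0.025, 0.025, 0.025, 0.025, 0.025, 0.025, 0.025, 0.025, 0.025, 0.025, 0.025, 0.025], "grip_force": 50}}

```text
time: 21.65
tcp_pos: [0.4447, 0.1575, 0.1779]
eef_rot: [[-0.819, 0.019, 0.573], [-0.573, 0.012, -0.819], [-0.022, -1.0, 0.001]]
force: [0.2, -0.3, -3.7]
opening: 0.405
```

```bash
python3 - <<'E'
from mv import *
st();go((.628,.1385,.19,-.82),(.628,.1385,.135,-.82))
im=arm.grab_frame("side");cv2.imwrite("pics/n2.png",cv2.resize(im[80:280,150:430,::-1],None,fx=2.5,fy=2.5))
E
```

```text
tooly [ 0.0189  0.0117 -0.9998] M [-0.02  0.05  0.06] F [ 0.2 -0.3 -3.7] q [0.1722 0.2879 1.7642 0.0095 1.0689 1.128 ] tau [  0.  -41.4 -24.6   0.   -0.1   0. ]
t 21.65 tcp [0.4447 0.1575 0.1779] psi -0.9603 j1 0.17 j6 1.13 F [ 0.2 -0.3 -3.7] open 0.405
(0.628, 0.1385, 0.19, -0.82) -> [-0.1395, -0.0089, 0.1207] -0.14
(0.628, 0.1385, 0.135, -0.82) -> [-0.1383, 0.0461, 0.1206] -0.14
```

View pics/n2.png

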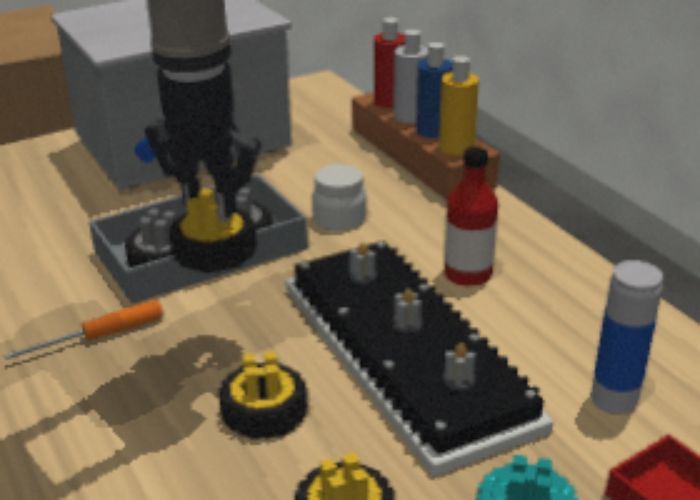

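Emit:
{"method": "apply_moves", "body": {"dp": [[-0.139, -0.009, 0.121], [-0.139, -0.009, 0.121], [-0.139, -0.009, 0.121], [-0.139, -0.009, 0.121], [-0.139, -0.009, 0.121], [-0.139, -0.009, 0.121], [-0.139, 0.01, 0.121], [-0.139, 0.028, 0.121], [-0.139, 0.028, 0.121], [-0.139, 0.028, 0.121]], "twist": [-0.145, -0.145, -0.145, -0.145, -0.145, -0.145, -0.145, -0.145, -0.145, -0.145], "jaw": [0.025, 0.025, 0.025, 0.025, 0.025, 0.025, 0.025, 0.025, 0.025, 0.025]}}

```text
time: 22.7
tcp_pos: [0.6268, 0.1385, 0.1514]
eef_rot: [[-0.727, 0.015, 0.686], [-0.686, 0.011, -0.728], [-0.018, -1.0, 0.002]]
force: [-0.0, -0.1, -3.0]
opening: 0.407
```

```bash
python3 - <<'E'
from mv import *
st();go((.628,.1388,.13,-.815),(.628,.1388,.097,-.815))
im=arm.grab_frame("side");cv2.imwrite("pics/n3.png",cv2.resize(im[80:280,150:430,::-1],None,fx=2.5,fy=2.5))
st();go((.628,.1388,.13,-.815),(.628,.1388,.097,-.815))
E
```

```text
tooly [ 0.0145  0.0112 -0.9998] M [ 0.01  0.04 -0.02] F [-0.  -0.1 -3. ] q [0.0934 0.6118 1.3049 0.0105 1.2094 0.9046] tau [ -0.  -56.5 -24.1   0.   -0.1   0. ]
t 22.7 tcp [0.6268 0.1385 0.1514] psi -0.8149 j1 0.09 j6 0.9 F [-0.  -0.1 -3. ] open 0.407
(0.628, 0.1388, 0.13, -0.815) -> [-0.0007, 0.0214, 0.0006] 0.0
(0.628, 0.1388, 0.097, -0.815) -> [-0.0001, 0.0544, 0.0005] 0.0
tooly [ 0.0167  0.0114 -0.9998] M [0.01 0.03 0.07] F [-0.  -0.2 -2.7] q [0.0933 0.6111 1.3035 0.0104 1.2094 0.9046] tau [  0.  -56.8 -24.3   0.1  -0.    0. ]
t 22.75 tcp [0.6275 0.1385 0.1523] psi -0.815 j1 0.09 j6 0.9 F [-0.  -0.2 -2.7] open 0.41
(0.628, 0.1388, 0.13, -0.815) -> [-0.0001, 0.0223, 0.0] -0.0
(0.628, 0.1388, 0.097, -0.815) -> [0.0005, 0.0553, -0.0001] -0.0
```

View pics/n3.png

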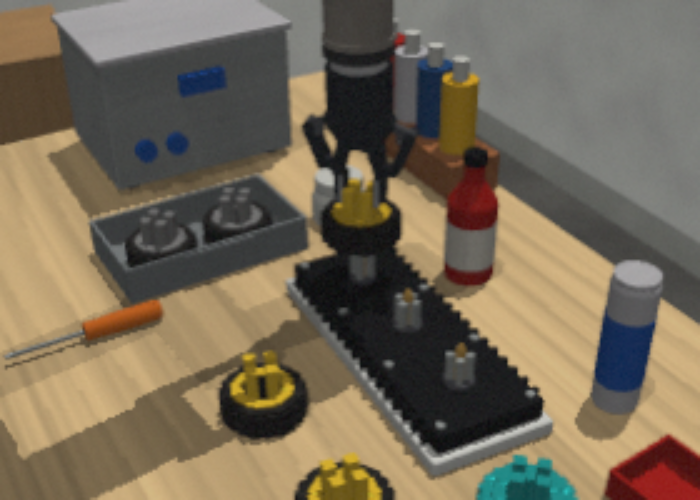

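Emit:
{"method": "apply_moves", "body": {"dp": [[0, 0.006, 0], [0, 0.012, 0], [0, 0.018, 0], [0, 0.022, 0], [0, 0.025, 0], [0, 0.028, 0], [0, 0.031, 0], [0, 0.034, 0], [0, 0.034, 0], [0, 0.034, 0]], "twist": [0, 0, 0, 0, 0, 0, 0, 0, 0, 0], "jaw": [0.025, 0.025, 0.025, 0.025, 0.025, 0.025, 0.025, 0.025, 0.025, 0.025]}}

```text
time: 23.75
tcp_pos: [0.6281, 0.1389, 0.1182]
eef_rot: [[-0.727, 0.017, 0.686], [-0.686, 0.011, -0.728], [-0.02, -1.0, 0.003]]
force: [0.6, -0.3, -3.9]
opening: 0.404
```

```bash
python3 - <<'E'
from mv import *
st();go((.628,.1388,.097,-.815))
E
```

```text
tooly [ 0.0166  0.0114 -0.9998] M [ 0.02 -0.18  0.07] F [ 0.6 -0.3 -3.9] q [0.0938 0.6449 1.3413 0.0108 1.1377 0.9043] tau [  0.1 -58.8 -23.9   0.    0.2  -0. ]
t 23.75 tcp [0.6281 0.1389 0.1182] psi -0.8149 j1 0.09 j6 0.9 F [ 0.6 -0.3 -3.9] open 0.404
(0.628, 0.1388, 0.097, -0.815) -> [0.0006, 0.0212, -0.0001] 0.0
```

Emit:
{"method": "apply_moves", "body": {"dp": [[0, 0.005, 0], [0, 0.01, 0], [0, 0.015, 0], [0, 0.019, 0], [0, 0.022, 0], [0, 0.024, 0], [0, 0.024, 0], [0, 0.024, 0], [0, 0.024, 0], [0, 0.024, 0], [0, 0.024, 0], [0, 0.01, 0], [0, -0.03, 0], [0, -0.08, 0], [0, -0.08, 0], [0, -0.08, 0]], "twist": [0, 0, 0, 0, 0, 0, 0, 0, 0, 0, 0, 0, 0, 0, 0, 0], "jaw": [0.025, 0.025, 0.025, 0.025, 0.025, 0.025, 0.025, 0.07, 0.07, 0.07, 0.07, 0.07, 0.085, 0.085, 0.085, 0.085]}}

```text
time: 25.35
tcp_pos: [0.6276, 0.1381, 0.2009]
eef_rot: [[-0.727, 0.021, 0.686], [-0.686, 0.012, -0.728], [-0.024, -1.0, 0.006]]
force: [0.4, -0.5, -0.3]
opening: 0.994
```

```bash
python3 - <<'E'
from fit import *
from mv import go,st
T=arm.grab_frame("top")[:,:,::-1].copy();S=arm.grab_frame("side")[:,:,::-1].copy()
cv2.imwrite("pics/top5.png",T);cv2.imwrite("pics/side5.png",S)
b=cv2.resize(S[80:280,150:430],None,fx=2.5,fy=2.5,interpolation=cv2.INTER_CUBIC)
draw(b,"side",[.6284,.139,.755],.05,2.5,[150,80])
for d in arm.cut_out("new0","top"):
    m=d["mask"];ys,xs=np.nonzero(m);u,v=xs.mean(),ys.mean()
    if v<195 or u>385: continue
    c=at_z("top",[u,v],.028)[0];p,s=fit(T,c[0],c[1],0);print(round(u),round(v),c.round(4),p.round(4),round(s,1))
cv2.imwrite("pics/n4.png",b)
st();go((.4328,.0181,.15,-.351),(.4328,.0181,.0465,-.351))
E
```

```text
337 227 [ 0.4327 -0.1671  0.028 ] [ 0.4324 -0.169  -0.1306] 48.7
268 228 [0.4329 0.0177 0.028 ] [ 0.4323  0.0182 -0.3559] 36.7
tooly [ 0.0144  0.0111 -0.9998] M [-0.02  0.04  0.  ] F [-0.6 -0.4 -0.5] q [0.0926 0.5732 1.2437 0.0101 1.3094 0.905 ] tau [  0.  -56.6 -25.7   0.   -0.1   0. ]
t 25.5 tcp [0.6261 0.1379 0.1972] psi -0.815 j1 0.09 j6 0.9 F [-0.6 -0.4 -0.5] open 0.996
(0.4328, 0.0181, 0.15, -0.351) -> [0.2237, 0.0431, -0.0455] -0.464
(0.4328, 0.0181, 0.0465, -0.351) -> [0.2255, 0.1465, -0.0457] -0.464
```

View pics/n4.png

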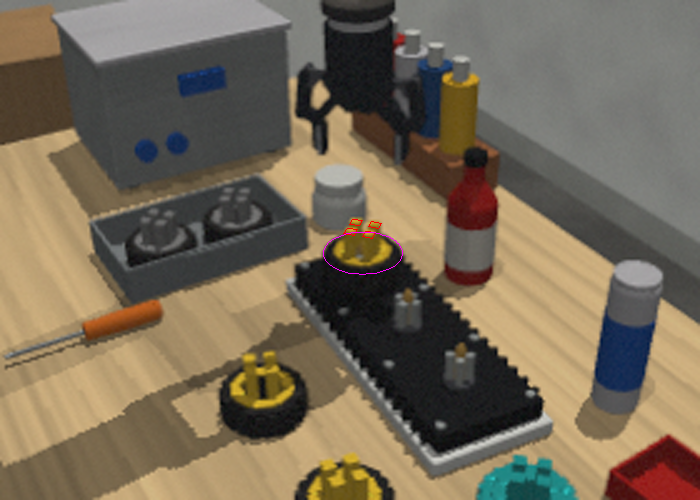

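Emit:
{"method": "apply_moves", "body": {"dp": [[0.224, 0, -0.045], [0.224, 0, -0.045], [0.224, 0, -0.045], [0.224, 0, -0.045], [0.224, 0, -0.045], [0.224, 0.02, -0.045], [0.224, 0.065, -0.045], [0.225, 0.11, -0.045], [0.225, 0.14, -0.046], [0.225, 0.147, -0.046], [0.225, 0.147, -0.046], [0.225, 0.147, -0.046], [0.225, 0.147, -0.046], [0.225, 0.147, -0.046], [0.225, 0.147, -0.046], [0.225, 0.147, -0.046], [0.225, 0.147, -0.046], [0.225, 0.145, -0.046], [0.225, 0.145, -0.046], [0.225, 0.145, -0.046]], "twist": [-0.463, -0.463, -0.463, -0.463, -0.463, -0.463, -0.463, -0.463, -0.463, -0.463, -0.463, -0.463, -0.463, -0.463, -0.463, -0.463, -0.463, -0.463, -0.463, -0.463], "jaw": [0.085, 0.085, 0.085, 0.085, 0.085, 0.085, 0.085, 0.085, 0.085, 0.085, 0.085, 0.085, 0.06, 0.03, 0.025, 0.025, 0.025, 0.075, 0.075, 0.075]}}

```text
time: 27.5
tcp_pos: [0.4329, 0.0187, 0.0481]
eef_rot: [[-0.345, 0.015, 0.939], [-0.939, 0.011, -0.345], [-0.015, -1.0, 0.01]]
force: [0.0, 0.7, 1.2]
opening: 0.878
```

```bash
python3 - <<'E'
from mv import *
st();go((.4328,.0181,.0485,1.219))
E
```

```text
tooly [ 0.0145  0.0111 -0.9998] M [-0.    0.01 -0.  ] F [0.  0.7 1.2] q [-0.1437  0.4345  2.008   0.0207  0.6864  0.1923] tau [ -0.  -38.3 -14.8   0.   -0.1   0. ]
t 27.5 tcp [0.4329 0.0187 0.0481] psi -0.352 j1 -0.14 j6 0.19 F [0.  0.7 1.2] open 0.878
(0.4328, 0.0181, 0.0485, 1.219) -> [0.0006, -0.0004, 0.0001] -1.571
```

Now turn a quarter, grip and lift.

Emit:
{"method": "apply_moves", "body": {"dp": [[0, 0, 0], [0, 0, 0], [0, 0, 0], [0, 0, 0], [0, 0, 0], [0, 0, 0], [0, 0, 0], [0, 0, 0], [0, 0, 0], [0, 0, 0], [0, 0, 0], [0, 0, 0], [0, 0.002, 0], [0, 0.002, 0], [0, 0.002, 0], [0, 0.002, 0], [0, 0.002, 0], [0, -0.01, 0], [0, -0.04, 0], [0, -0.08, 0]], "twist": [-1.571, -1.571, -1.571, -1.571, -1.571, -1.571, -1.571, -1.571, -1.571, -1.571, -1.571, -1.571, -1.571, -1.571, -1.571, -1.571, -1.571, -1.571, -1.571, -1.571], "jaw": [0.075, 0.075, 0.075, 0.075, 0.075, 0.075, 0.075, 0.075, 0.075, 0.075, 0.075, 0.075, 0.06, 0.03, 0.025, 0.025, 0.025, 0.025, 0.025, 0.025]}}

```text
time: 29.5
tcp_pos: [0.4301, 0.0181, 0.1273]
eef_rot: [[0.939, 0.009, 0.345], [-0.345, 0.012, 0.939], [0.005, -1.0, 0.015]]
force: [1.7, -0.4, -3.2]
opening: 0.411
```

```bash
python3 - <<'E'
from mv import *
st();go((.44,.0187,.18,.453),(.6224,.024,.18,.453),(.6224,.024,.153,.453))
E
```

```text
tooly [ 0.0093  0.0122 -0.9999] M [ 0.02 -0.03 -0.03] F [ 1.7 -0.4 -3.2] q [-0.1462  0.2935  1.927   0.0169  0.9137 -1.375 ] tau [  0.3 -33.2 -17.4   0.1  -1.5  -0. ]
t 29.5 tcp [0.4301 0.0181 0.1273] psi 1.2186 j1 -0.15 j6 -1.38 F [ 1.7 -0.4 -3.2] open 0.411
(0.44, 0.0187, 0.18, 0.453) -> [0.0093, -0.0526, 0.0047] 0.766
(0.6224, 0.024, 0.18, 0.453) -> [0.1787, -0.0508, 0.0726] 0.766
(0.6224, 0.024, 0.153, 0.453) -> [0.1786, -0.0238, 0.0722] 0.766
```

Emit:
{"method": "apply_moves", "body": {"dp": [[0.01, -0.052, 0.005], [0.179, -0.051, 0.073], [0.179, -0.051, 0.073], [0.179, -0.051, 0.073], [0.179, -0.051, 0.073], [0.179, -0.051, 0.073], [0.179, -0.051, 0.073], [0.179, -0.04, 0.073], [0.179, -0.024, 0.072], [0.179, -0.024, 0.072], [0.179, -0.024, 0.072], [0.179, -0.024, 0.072]], "twist": [0.766, 0.766, 0.766, 0.766, 0.766, 0.766, 0.766, 0.766, 0.766, 0.766, 0.766, 0.766], "jaw": [0.025, 0.025, 0.025, 0.025, 0.025, 0.025, 0.025, 0.025, 0.025, 0.025, 0.025, 0.025]}}

```text
time: 30.7
tcp_pos: [0.6228, 0.0236, 0.1541]
eef_rot: [[0.438, 0.011, 0.899], [-0.899, 0.012, 0.437], [-0.006, -1.0, 0.015]]
force: [0.4, 0.1, -2.8]
opening: 0.403
```

```bash
python3 - <<'E'
from mv import *
st();go((.6222,.0239,.13,.453),(.6222,.0239,.12,.453))
im=arm.grab_frame("side");cv2.imwrite("pics/n5.png",cv2.resize(im[80:280,150:430,::-1],None,fx=2.5,fy=2.5))
E
```

```text
tooly [ 0.0106  0.0121 -0.9999] M [-0.    0.03  0.03] F [ 0.4  0.1 -2.8] q [-0.0915  0.5793  1.3566  0.0139  1.1963 -0.5494] tau [ -0.  -55.8 -24.5   0.1  -0.   -0. ]
t 30.7 tcp [0.6228 0.0236 0.1541] psi 0.4528 j1 -0.09 j6 -0.55 F [ 0.4  0.1 -2.8] open 0.403
(0.6222, 0.0239, 0.13, 0.453) -> [-0.0004, 0.0241, -0.0008] -0.0
(0.6222, 0.0239, 0.12, 0.453) -> [-0.0003, 0.0341, -0.0009] -0.0
```

View pics/n5.png

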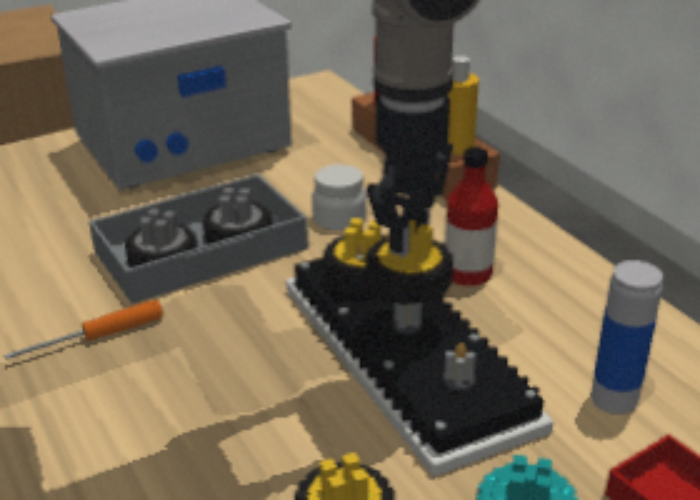

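Emit:
{"method": "apply_moves", "body": {"dp": [[0, 0.006, -0.001], [0, 0.012, -0.001], [0, 0.018, -0.001], [0, 0.022, -0.001], [0, 0.025, -0.001], [0, 0.028, -0.001], [0, 0.031, -0.001], [0, 0.034, -0.001], [0, 0.036, -0.001], [0, 0.036, -0.001]], "twist": [0, 0, 0, 0, 0, 0, 0, 0, 0, 0], "jaw": [0.025, 0.025, 0.025, 0.025, 0.025, 0.025, 0.025, 0.025, 0.025, 0.025]}}

```text
time: 31.75
tcp_pos: [0.6225, 0.0237, 0.1178]
eef_rot: [[0.438, 0.011, 0.899], [-0.899, 0.012, 0.437], [-0.006, -1.0, 0.015]]
force: [1.3, 0.8, -5.7]
opening: 0.411
```

```bash
python3 - <<'E'
from mv import *
st();go((.6222,.0239,.097,.453))
E
```

```text
tooly [ 0.0108  0.0123 -0.9999] M [ 0.26 -0.27 -0.03] F [ 1.3  0.8 -5.7] q [-0.0915  0.6147  1.4004  0.0147  1.1169 -0.5507] tau [ -0.8 -57.6 -23.6  -0.4   0.3   0. ]
t 31.75 tcp [0.6225 0.0237 0.1178] psi 0.4528 j1 -0.09 j6 -0.55 F [ 1.3  0.8 -5.7] open 0.411
(0.6222, 0.0239, 0.097, 0.453) -> [-0.0001, 0.0208, -0.0005] -0.0
```

Emit:
{"method": "apply_moves", "body": {"dp": [[0, 0.005, 0], [0, 0.01, 0], [0, 0.015, 0], [0, 0.019, 0], [0, 0.022, 0], [0, 0.023, 0], [0, 0.023, 0], [0, 0.023, 0], [0, 0.023, 0], [0, 0.023, 0], [0, 0.023, 0], [0, 0.01, 0], [0, -0.03, 0], [0, -0.08, 0], [0, -0.08, 0], [0, -0.08, 0]], "twist": [0, 0, 0, 0, 0, 0, 0, 0, 0, 0, 0, 0, 0, 0, 0, 0], "jaw": [0.025, 0.025, 0.025, 0.025, 0.025, 0.025, 0.025, 0.07, 0.07, 0.07, 0.07, 0.07, 0.085, 0.085, 0.085, 0.085]}}

```text
time: 33.35
tcp_pos: [0.6223, 0.0227, 0.2001]
eef_rot: [[0.438, 0.015, 0.899], [-0.899, 0.012, 0.437], [-0.004, -1.0, 0.019]]
force: [0.9, -0.0, -0.1]
opening: 0.995
```

```bash
python3 - <<'E'
from fit import *
from mv import go,st
T=arm.grab_frame("top")[:,:,::-1].copy();S=arm.grab_frame("side")[:,:,::-1].copy()
cv2.imwrite("pics/top6.png",T);cv2.imwrite("pics/side6.png",S)
b=cv2.resize(S[110:310,190:470],None,fx=2.5,fy=2.5,interpolation=cv2.INTER_CUBIC)
draw(b,"side",[.6284,.139,.755],.05,2.5,[190,110]);draw(b,"side",[.6224,.024,.453],.05,2.5,[190,110])
for d in arm.cut_out("new0","top"):
    m=d["mask"];ys,xs=np.nonzero(m);u,v=xs.mean(),ys.mean()
    if v<195 or u>385: continue
    c=at_z("top",[u,v],.028)[0];p,s=fit(T,c[0],c[1],0);print(round(u),round(v),c.round(4),p.round(4),round(s,1))
cv2.imwrite("pics/n6.png",b)
st();go((.4328,-.1685,.15,-.13),(.4328,-.1685,.0465,-.13))
E
```

```text
337 227 [ 0.4335 -0.1678  0.028 ] [ 0.4324 -0.169  -0.1267] 48.5
tooly [ 0.0083  0.0125 -0.9999] M [-0.    0.03 -0.03] F [-0.8  0.1 -0.5] q [-0.0933  0.5409  1.3018  0.0137  1.2918 -0.5498] tau [  0.  -54.8 -25.4   0.1  -0.    0. ]
t 33.5 tcp [0.6209 0.0228 0.1966] psi 0.4527 j1 -0.09 j6 -0.55 F [-0.8  0.1 -0.5] open 0.993
(0.4328, -0.1685, 0.15, -0.13) -> [0.0901, 0.0426, -0.2534] 0.583
(0.4328, -0.1685, 0.0465, -0.13) -> [0.0909, 0.1461, -0.2547] 0.583
```

View pics/n6.png

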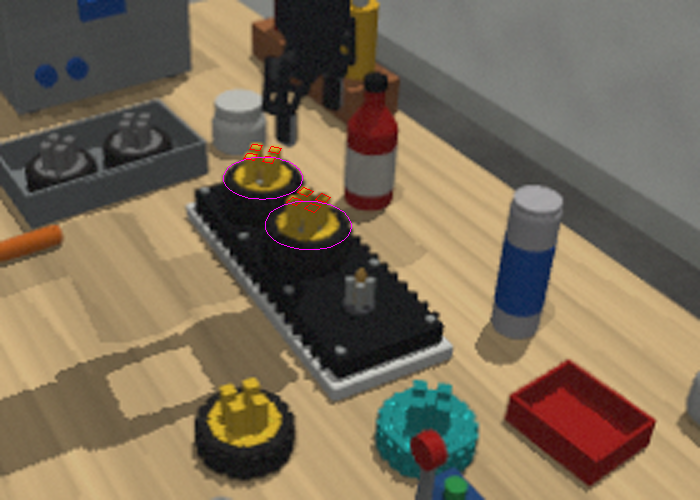

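Emit:
{"method": "apply_moves", "body": {"dp": [[0.09, 0, -0.253], [0.09, 0, -0.253], [0.09, 0, -0.253], [0.09, 0, -0.253], [0.09, 0, -0.253], [0.09, 0, -0.253], [0.09, 0.045, -0.253], [0.09, 0.09, -0.254], [0.091, 0.135, -0.254], [0.091, 0.146, -0.255], [0.091, 0.146, -0.255], [0.091, 0.146, -0.255], [0.091, 0.146, -0.255], [0.091, 0.146, -0.255], [0.091, 0.146, -0.255], [0.091, 0.146, -0.255], [0.091, 0.146, -0.255], [0.091, 0.144, -0.255], [0.091, 0.144, -0.255], [0.091, 0.144, -0.255]], "twist": [0.583, 0.583, 0.583, 0.583, 0.583, 0.583, 0.583, 0.583, 0.583, 0.583, 0.583, 0.583, 0.583, 0.583, 0.583, 0.583, 0.583, 0.583, 0.583, 0.583], "jaw": [0.085, 0.085, 0.085, 0.085, 0.085, 0.085, 0.085, 0.085, 0.085, 0.085, 0.085, 0.085, 0.06, 0.03, 0.025, 0.025, 0.025, 0.075, 0.075, 0.075]}}

```text
time: 35.5
tcp_pos: [0.4325, -0.1688, 0.0487]
eef_rot: [[-0.13, 0.008, 0.992], [-0.991, 0.012, -0.13], [-0.013, -1.0, 0.007]]
force: [-0.6, 0.3, 0.3]
opening: 0.877
```

```bash
python3 - <<'E'
from mv import *
st();go((.4328,-.1685,.0485,1.442))
im=arm.grab_frame("side");cv2.imwrite("pics/n7.png",cv2.resize(im[170:370,190:470,::-1],None,fx=2.5,fy=2.5))
E
```

```text
tooly [ 0.0083  0.0124 -0.9999] M [ 0.02  0.   -0.03] F [-0.6  0.3  0.3] q [-0.5475  0.4785  1.9158  0.0219  0.7467 -0.4334] tau [  0.  -41.6 -15.8   0.    0.    0. ]
t 35.5 tcp [ 0.4325 -0.1688  0.0487] psi -0.1302 j1 -0.55 j6 -0.43 F [-0.6  0.3  0.3] open 0.877
(0.4328, -0.1685, 0.0485, 1.442) -> [-0.0003, 0.0002, 0.0002] -1.572
```

View pics/n7.png

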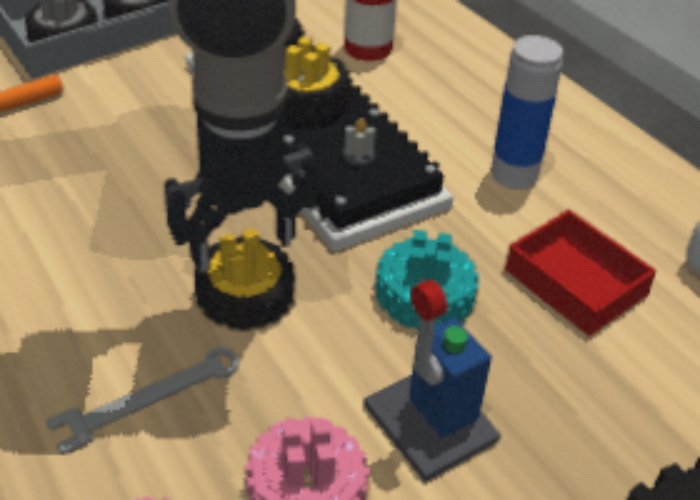

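Emit:
{"method": "apply_moves", "body": {"dp": [[0, 0, 0], [0, 0, 0], [0, 0, 0], [0, 0, 0], [0, 0, 0], [0, 0, 0], [0, 0, 0], [0, 0, 0], [0, 0, 0], [0, 0, 0], [0, 0, 0], [0, 0, 0], [0, 0.002, 0], [0, 0.002, 0], [0, 0.002, 0], [0, 0.002, 0], [0, 0.002, 0], [0, -0.01, 0], [0, -0.04, 0], [0, -0.08, 0]], "twist": [-1.571, -1.571, -1.571, -1.571, -1.571, -1.571, -1.571, -1.571, -1.571, -1.571, -1.571, -1.571, -1.571, -1.571, -1.571, -1.571, -1.571, -1.571, -1.571, -1.571], "jaw": [0.075, 0.075, 0.075, 0.075, 0.075, 0.075, 0.075, 0.075, 0.075, 0.075, 0.075, 0.075, 0.06, 0.03, 0.025, 0.025, 0.025, 0.025, 0.025, 0.025]}}

```text
time: 37.55
tcp_pos: [0.4303, -0.1689, 0.1276]
eef_rot: [[0.992, 0.003, 0.13], [-0.13, 0.015, 0.991], [0.001, -1.0, 0.016]]
force: [1.3, -0.4, -3.7]
opening: 0.403
```

```bash
python3 - <<'E'
from mv import *
st();go((.44,-.1688,.18,.957),(.6167,-.0912,.18,.957),(.6167,-.0912,.153,.957))
E
```

```text
tooly [ 0.0034  0.0153 -0.9999] M [-0.1  -0.05 -0.03] F [ 1.3 -0.4 -3.7] q [-0.5503  0.3504  1.8363  0.0181  0.96   -2.0011] tau [  0.3 -37.4 -18.3   0.1  -1.4  -0. ]
t 37.55 tcp [ 0.4303 -0.1689  0.1276] psi 1.4404 j1 -0.55 j6 -2.0 F [ 1.3 -0.4 -3.7] open 0.403
(0.44, -0.1688, 0.18, 0.957) -> [0.0096, -0.0523, 0.0022] 0.483
(0.6167, -0.0912, 0.18, 0.957) -> [0.1747, -0.0506, 0.1021] 0.483
(0.6167, -0.0912, 0.153, 0.957) -> [0.1747, -0.0236, 0.1017] 0.483
```

Emit:
{"method": "apply_moves", "body": {"dp": [[0.01, -0.052, 0.002], [0.175, -0.051, 0.102], [0.175, -0.051, 0.102], [0.175, -0.051, 0.102], [0.175, -0.051, 0.102], [0.175, -0.051, 0.102], [0.175, -0.051, 0.102], [0.175, -0.04, 0.102], [0.175, -0.024, 0.102], [0.175, -0.024, 0.102], [0.175, -0.024, 0.102], [0.175, -0.024, 0.102]], "twist": [0.483, 0.483, 0.483, 0.483, 0.483, 0.483, 0.483, 0.483, 0.483, 0.483, 0.483, 0.483], "jaw": [0.025, 0.025, 0.025, 0.025, 0.025, 0.025, 0.025, 0.025, 0.025, 0.025, 0.025, 0.025]}}

```text
time: 38.75
tcp_pos: [0.617, -0.0915, 0.1543]
eef_rot: [[0.817, 0.005, 0.576], [-0.576, 0.015, 0.817], [-0.005, -1.0, 0.015]]
force: [-0.0, 0.2, -4.1]
opening: 0.404
```

```bash
python3 - <<'E'
from mv import *
st();go((.6167,-.0912,.13,.957),(.6167,-.0912,.118,.957))
im=arm.grab_frame("side");cv2.imwrite("pics/n8.png",cv2.resize(im[110:310,190:470,::-1],None,fx=2.5,fy=2.5))
E
```

```text
tooly [ 0.0045  0.0149 -0.9999] M [-0.01  0.04  0.  ] F [-0.   0.2 -4.1] q [-0.2779  0.5849  1.3458  0.0167  1.2106 -1.2404] tau [ -0.1 -56.4 -24.7   0.1   0.   -0. ]
t 38.75 tcp [ 0.617  -0.0915  0.1543] psi 0.9566 j1 -0.28 j6 -1.24 F [-0.   0.2 -4.1] open 0.404
(0.6167, -0.0912, 0.13, 0.957) -> [-0.0003, 0.0243, -0.0003] -0.0
(0.6167, -0.0912, 0.118, 0.957) -> [-0.0003, 0.0363, -0.0005] -0.0
```

View pics/n8.png

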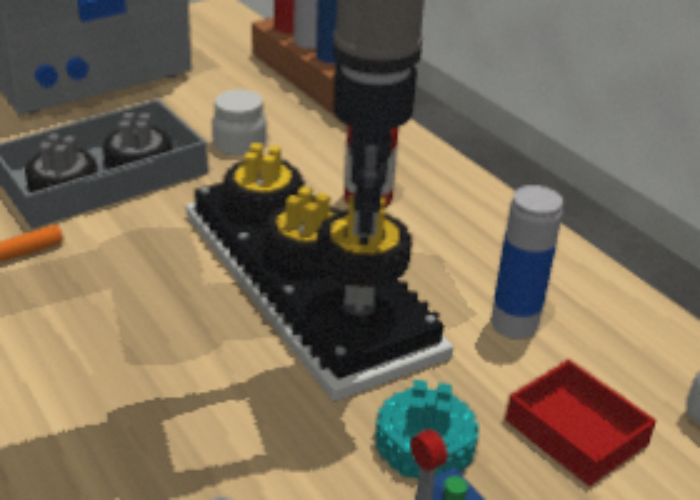

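Emit:
{"method": "apply_moves", "body": {"dp": [[0, 0.006, 0], [0, 0.012, 0], [0, 0.018, 0], [0, 0.022, 0], [0, 0.025, 0], [0, 0.028, 0], [0, 0.031, 0], [0, 0.034, 0], [0, 0.036, 0], [0, 0.036, 0]], "twist": [0, 0, 0, 0, 0, 0, 0, 0, 0, 0], "jaw": [0.025, 0.025, 0.025, 0.025, 0.025, 0.025, 0.025, 0.025, 0.025, 0.025]}}

```text
time: 39.8
tcp_pos: [0.6172, -0.0908, 0.1181]
eef_rot: [[0.817, 0.004, 0.576], [-0.576, 0.015, 0.817], [-0.005, -1.0, 0.015]]
force: [0.1, -0.3, -3.4]
opening: 0.408
```

```bash
python3 - <<'E'
from mv import *
st();go((.6167,-.0912,.097,.957))
E
```

```text
tooly [ 0.0043  0.015  -0.9999] M [ 0.01  0.07 -0.  ] F [ 0.1 -0.3 -3.4] q [-0.2767  0.6208  1.3879  0.0173  1.1328 -1.2409] tau [ -0.  -57.7 -24.1   0.1  -0.1  -0. ]
t 39.8 tcp [ 0.6172 -0.0908  0.1181] psi 0.9569 j1 -0.28 j6 -1.24 F [ 0.1 -0.3 -3.4] open 0.408
(0.6167, -0.0912, 0.097, 0.957) -> [-0.0001, 0.0211, -0.0009] -0.0
```

Emit:
{"method": "apply_moves", "body": {"dp": [[0, 0.005, 0], [0, 0.01, 0], [0, 0.015, 0], [0, 0.019, 0], [0, 0.022, 0], [0, 0.024, 0], [0, 0.024, 0], [0, 0.024, 0], [0, 0.024, 0], [0, 0.024, 0], [0, 0.024, 0], [0, 0.01, 0], [0, -0.03, 0], [0, -0.08, 0], [0, -0.1, 0], [0, -0.1, 0]], "twist": [0, 0, 0, 0, 0, 0, 0, 0, 0, 0, 0, 0, 0, 0, 0, 0], "jaw": [0.025, 0.025, 0.025, 0.025, 0.025, 0.025, 0.025, 0.07, 0.07, 0.07, 0.07, 0.07, 0.085, 0.085, 0.085, 0.085]}}

```text
time: 41.4
tcp_pos: [0.6187, -0.0929, 0.2236]
eef_rot: [[0.817, 0.013, 0.576], [-0.576, 0.012, 0.817], [0.004, -1.0, 0.018]]
force: [-0.9, 0.1, -0.4]
opening: 0.993
```

```bash
python3 - <<'E'
from fit import *
from mv import go,st
T=arm.grab_frame("top")[:,:,::-1].copy();S=arm.grab_frame("side")[:,:,::-1].copy()
cv2.imwrite("pics/top7.png",T);cv2.imwrite("pics/side7.png",S)
b=cv2.resize(S[100:310,170:450],None,fx=2.8,fy=2.8,interpolation=cv2.INTER_CUBIC)
for p in([.6284,.139,.755],[.6224,.024,.453],[.6167,-.0912,.957]): draw(b,"side",p,.05,2.8,[170,100])
cv2.imwrite("pics/n9.png",b)
st();go((.55,-.25,.22,1.571),(.477,-.32,.22,1.571),(.477,-.32,.132,1.571))
E
```

```text
tooly [ 0.0051  0.0148 -0.9999] M [ 0.05 -0.   -0.02] F [-0.3 -0.5  0.3] q [-0.2793  0.5329  1.254   0.016   1.3539 -1.2396] tau [  0.  -56.1 -26.8   0.1   0.    0. ]
t 41.5 tcp [ 0.6167 -0.0923  0.2186] psi 0.9568 j1 -0.28 j6 -1.24 F [-0.3 -0.5  0.3] open 0.997
(0.55, -0.25, 0.22, 1.571) -> [0.0363, -0.004, -0.1673] -0.614
(0.477, -0.32, 0.22, 1.571) -> [0.017, -0.0054, -0.2665] -0.614
(0.477, -0.32, 0.132, 1.571) -> [0.0174, 0.0825, -0.2679] -0.614
```

View pics/n9.png

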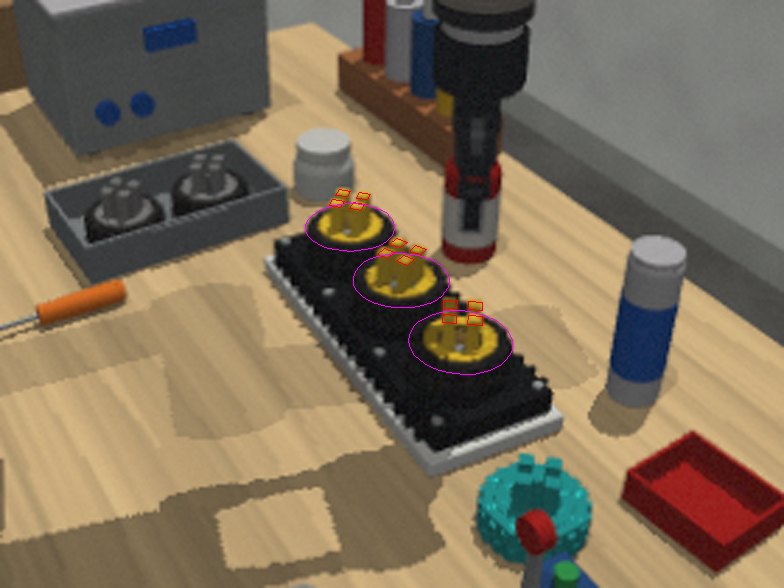

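View pics/top7.png

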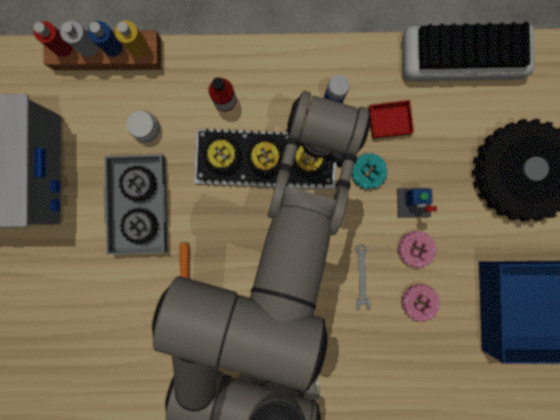

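Emit:
{"method": "apply_moves", "body": {"dp": [[0.017, -0.01, -0.267], [0.017, -0.006, -0.267], [0.017, -0.006, -0.267], [0.017, -0.006, -0.267], [0.017, -0.006, -0.267], [0.017, -0.006, -0.267], [0.017, -0.006, -0.267], [0.017, -0.006, -0.267], [0.017, 0.04, -0.267], [0.017, 0.082, -0.268], [0.017, 0.082, -0.268], [0.017, 0.082, -0.268], [0.017, 0.082, -0.268]], "twist": [-0.614, -0.614, -0.614, -0.614, -0.614, -0.614, -0.614, -0.614, -0.614, -0.614, -0.614, -0.614, -0.614], "jaw": [0, 0, 0, 0, 0, 0, 0, 0, 0, 0, 0, 0, 0]}}

```text
time: 42.8
tcp_pos: [0.4781, -0.3202, 0.1348]
eef_rot: [[1.0, 0.008, -0.001], [0.001, 0.012, 1.0], [0.008, -1.0, 0.012]]
force: [-0.2, 0.6, 0.5]
opening: 0.003
```

```bash
python3 - <<'E'
from mv import *
st();go((.477,-.408,.132,1.571))
E
```

```text
tooly [ 0.0079  0.0125 -0.9999] M [ 0.01  0.02 -0.01] F [-0.2  0.6  0.5] q [-0.7312  0.5232  1.5168  0.0163  1.104  -2.3105] tau [  0.1 -48.8 -21.5   0.1   0.1   0. ]
t 42.8 tcp [ 0.4781 -0.3202  0.1348] psi 1.572 j1 -0.73 j6 -2.31 F [-0.2  0.6  0.5] open 0.003
(0.477, -0.408, 0.132, 1.571) -> [-0.0013, 0.0017, -0.0879] 0.001
```

Emit:
{"method": "apply_moves", "body": {"dp": [[-0.001, 0.002, -0.012], [-0.001, 0.002, -0.024], [-0.001, 0.002, -0.036], [-0.001, 0.002, -0.048], [-0.001, 0.002, -0.058], [-0.001, 0.002, -0.068], [-0.001, 0.002, -0.078], [-0.001, 0.002, -0.088], [-0.001, 0.002, -0.088], [-0.001, 0.002, -0.088], [-0.001, 0.002, -0.088], [-0.001, 0.002, -0.088], [-0.001, 0.002, -0.088], [-0.001, 0.002, -0.088], [-0.001, 0.002, -0.088], [-0.001, 0.002, -0.088], [-0.001, 0.002, -0.088], [-0.001, 0.002, -0.088]], "twist": [0, 0, 0, 0, 0, 0, 0, 0, 0, 0, 0, 0, 0, 0, 0, 0, 0, 0], "jaw": [0, 0, 0, 0, 0, 0, 0, 0, 0, 0, 0, 0, 0, 0, 0, 0, 0, 0]}}

```text
time: 44.6
tcp_pos: [0.4766, -0.4068, 0.1308]
eef_rot: [[1.0, 0.006, -0.001], [0.001, 0.016, 1.0], [0.006, -1.0, 0.016]]
force: [-0.4, 6.3, 0.4]
opening: 0.001
```

Emit:
{"method": "apply_moves", "body": {"dp": [[0, 0, 0.03], [0, 0, 0.07], [0, 0, 0.095], [0, -0.04, 0.11], [0, -0.09, 0.12], [0, -0.11, 0.12], [0, -0.11, 0.2], [0, -0.11, 0.25], [0, -0.11, 0.25], [0, -0.11, 0.25], [0, -0.11, 0.25]], "twist": [0, 0, 0, 0, 0, 0, 0, 0, 0, 0, 0], "jaw": [0, 0, 0, 0, 0, 0, 0, 0, 0, 0, 0]}}

```text
time: 45.7
tcp_pos: [0.4759, -0.159, 0.2451]
eef_rot: [[1.0, 0.006, -0.003], [0.003, 0.015, 1.0], [0.006, -1.0, 0.015]]
force: [0.6, -0.4, 0.2]
opening: -0.001
```

```bash
python3 - <<'E'
from fit import *
from mv import go,st
st();go()
for n in("side","top"):
    cv2.imwrite(f"pics/{n}8.png",arm.grab_frame(n)[:,:,::-1])
E
```

```text
tooly [ 0.0059  0.0154 -0.9999] M [-0.01  0.05 -0.02] F [ 0.6 -0.4  0.2] q [-0.4857  0.2881  1.5631  0.017   1.2924 -2.0638] tau [  1.2 -41.3 -24.4   0.2   0.1   0.1]
t 45.7 tcp [ 0.4759 -0.159   0.2451] psi 1.5735 j1 -0.49 j6 -2.06 F [ 0.6 -0.4  0.2] open -0.001
```

View pics/side8.png

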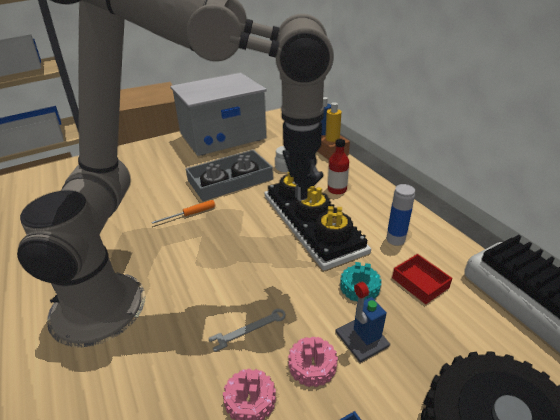

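View pics/top8.png

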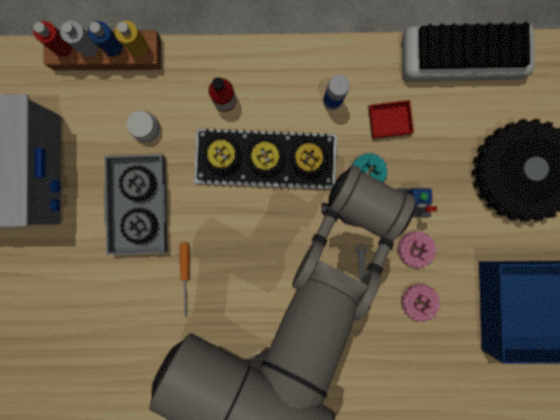

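```bash
python3 - <<'E'
from station import arm
print(arm.sign_off())
E
```

```text
the job is handed in; nothing more can be done
None
```

The whole job is done and handed in, after about 46 s of robot time.

- **Stopping the stand:** I pushed the roller lever over to the −y side, held it for about a second and let it spring back. The tool force was about 7 N, which works out to roughly 0.7 rad; it trips at 0.5.
- **Worn wheels:** both came off and lie side by side in the grey crate.
- **New wheels:** all three are fitted, one per shaft. I turned each to the spline angle read from the pictures and from the grips on the worn wheels. Each slid below the spline tops without resistance. In the side picture each wheel then lined up with the outline I drew for a fully seated one.
- **Starting the run:** I tripped the switch again the same way. The force was about 6.3 N, roughly 0.67 rad, held for over a second.

**Last checks:** the final pictures show three yellow hubs on the stand, two grey hubs in the crate and the lever upright again. The bystanders and look-alikes I could see were where they started. The arm hid part of the spanner and of the turquoise look-alike in the top view. The gripper was empty and clear of everything.

**What went wrong or was not checked:**
- My first grip on the left worn wheel closed off-centre, with about 10 N up and 9 N sideways. I opened and gripped it again cleanly. It left the tool tilted by about 0.02 rad, which did not hinder the fits.
- I worked out the lever angles from the force and the tool position; I did not read them directly.
- I noticed no knocked wheel and no slackened grip.

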